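# Work the seized rack bolt free and move the spare plunger to its cradle

### The arm

A 7-joint arm with a two-finger parallel gripper is mounted at the origin on a cart in front of the work surface, level with it; the furniture and walls round the work are solid. World frame = base frame: x ahead of the robot, y to its left, z up, the work surface at z = 0. Lengths are in m, angles in rad, forces in N, time in s.
With the tool pointing down it reaches from about 0.4 to 0.85 m from the base axis. Payload 4.5 kg.
Tool frame: the origin (TCP) lies midway between the tips of the shut fingers; the grasp point (between the pads) lies 19 mm behind it; z points along the fingers, y is the direction in which the jaws open and shut (so a half turn about z gives the same grasp; the last joint's range is limited). The gripper opens to 88 mm and grips with 3 to 60 N. Pads are 18 mm wide; open, the fingers measure 123 mm over their backs; the gripper's body (75 mm by 187 mm) begins 45 mm behind the grasp point.
Start: joints at [1.218, 0.689, -0.195, 1.565, 0.157, 0.902, -0.215], TCP at [0.236, -0.579, 0.239] pointing down, gripper open.
Joint ranges: [-3.01, 3.01], [-0.46, 2.08], [-1.47, 1.51], [0.13, 2.56], [-1, 4.14], [0.04, 2.09], [-2.66, 2.66]. Speed limits (rad/s): [2.57, 2.57, 3.14, 3.14, 3.14, 3.14, 3.14].

### API

Orientations are given as a unit quaternion [x, y, z, w].
In Python, from plant import r gives the robot as it stands.
- The arm moves only by the tool play_rows, never from a script. Its argument "targets" is a list of rows, each an object of numbers: "jaw": the closure, from 0 (fully open) to 1 (shut); "dx", "dy", "dz": the shift along the tool's x, y, z in m; "yaw": the turn about the tool's z in rad. A call has exactly 5 rows; each row shifts and turns the pose as measured when the row begins, along the tool's axes as they then stand; what a row does not reach is not made up. A row lasts 1/10 s, in which the tool goes at most 50 mm and 8.59 degrees, less where a joint would pass 70% of its speed; a pose out of reach is approached as far as the arm can. A call with a gripper value outside its range is refused whole. The fingers move at their own pace and stop on an object; "squeeze" is the grip in N (left out, the last holds). Time passes only in rows, so rows that do not move let the fingers close, or fill a call up. It gives the time, the measured TCP pose, the force and the opening at its end, in the units of the state.
- r.get_state(): the state, without advancing time (a new reading comes with each control period).
- r.snapshot(name): name is "scene" or "top" or "wrist"; returns a dict with "frame" (400x640x3 uint8, red, green, blue), "z_map" (400x640 float32, m along the optical axis (not along the pixel's ray), 0 where there is no reading), "mtx" (3x3 intrinsics, pixels), "position" and "orientation" of the camera in the world; the wrist camera has in their place "T_tool_cam" (4x4, takes a point from camera to tool coordinates, whose origin is the TCP and whose axes are the flange's). Camera axes: x right, y up, looking along -z (the intrinsics and any distortion apply to the point x, -y, -z); pixel columns grow to the right and rows downward; lengths in m; the calibration is good to about 2 mm. A picture is of the moment at which its call begins: read the wrist's pose just before it.
- r.finish_job(): hands the job in, once; it reports no verdict.
The state is a dict: "clock": time; "q": joint angles; "qd": joint speeds; "joint_torque": joint torques, N m; "tool_pos": TCP position; "eef_rot": TCP orientation; "contact_force": force on the tool from outside, world axes, zero at the start; "moment": the same for the moment, N m; "opening": opening from 0.0 (shut) to 1.0 (fully open).
Only numpy, scipy, OpenCV 4.12 (cv2) and the standard library are available. Lean on these libraries where they do the work, as an engineer would, in place of code of your own. Each camera call takes 0.05 s, during which the arm holds its last target.

### The job

The spare plunger of the lid press is locked in its grey storage rack by a rusted slide bolt: work the bolt with short back-and-forth strokes until it runs, then draw it fully back and leave it drawn. Slide the plunger out by its stem, lay it down on the bench and let go, so that you can take it again by its square block head and lay it in the open cradle, stem down in the middle of the slot (either way round). Leave the loose tub, the two lids and the cup near the work where they are.

Things in the scene. Friction and masses are not known exactly. Their poses are not given: they have to be found in the camera images.
- rack: Fixed grey steel rack on the bench; origin on the bench. A channel runs along its own y: 46 mm wide inside, floor 18 mm up, side walls from y = -14 to 54 mm, roof (62 to 68 mm up) from y = 4 mm back, closed at +y, open to -y; from y = -14 to -112 mm only the flat 18 mm bed. The bolt crosses it along the rack's x at y = -5 mm, through a 70 mm high guide block on the -x side.
- bolt (a joint): Slide bolt, 14 mm rusty rod. 0 = home (start); drawn toward the rack's own -x, up to 0.056 m; fully back is past 0.05. Seized: an outward stroke stops dead after 10 to 20 mm, more force does not help; push it back 10 mm or more (home is fine) and draw again: each goes 5 mm farther; after 3 to 5 such stops it runs all the way. Friction about 3 N; 20 N means it has stopped.
- bolt_handle (a point): Grip of the bolt: an upright plate, 14 mm thick along the bolt's travel, 34 mm wide across it, top 107 mm above the bench. This point is its middle, 93 mm above the bench; at home it is 75 mm from the rack's origin toward the rack's -x, with 24 mm free between the plate and the guide. It moves with the bolt.
- plunger_stem (a point): Loose plunger, 152 mm long, 0.26 to 0.5 kg, along its own y: round stem 20 mm thick, 100 mm long; 40 mm cube head at +y; 40 x 40 x 12 mm flange at -y. This point: stem middle on the axis, 20 mm above what it lies on (38 mm above the bench in the rack, axes parallel to the rack's, head under the roof). Slid 70 mm to the rack's -y it is clear of roof and walls.
- plunger_head (a point): The centre of the plunger's square block head (40 mm cube), on the axis, 70 mm from the stem's middle along the plunger's +y.
- cradle_slot (a point): Fixed cradle: wooden saddle 70 mm long on a 100 x 74 mm plate, with a slot along its own y, 30 mm wide, floor 24 mm above the bench, open at top and ends, between 14 mm cheeks, 52 mm high. This point, 34 mm above the bench, is where the middle of the stem's axis should lie; head and flange then hang free outside the ends. No room for fingers at the stem.
- gel_tub: Bystander: loose filled tub, 96 mm wide, 55 mm high; origin at the centre of its underside.
- lid_a: Bystander: loose tub lid, 98 mm wide, 16 mm high, open side up; origin at the centre of its underside.
- cup: Bystander: loose steel cup, 72 mm wide, 82 mm high; origin at the centre of its underside.
- lid_b: Bystander: loose tub lid, 98 mm wide, 16 mm high, lying closed side up; origin at the centre of its underside.

How it is judged:
On the way, in this order (a step that is already met when the one before it is completed fails the run):
1. the bolt is worked free and drawn back (more than 50 mm) (value of joint bolt above 0.05 m), for 0.1 s.
2. the plunger lies level on the bench, out of the rack and let go (height (world z) of each of plunger_stem, plunger_head below 0.026 m and contact force between the fingers and plunger below 0.2 N), for 0.2 s.
At the end, for the whole second after the job is handed in: The plunger lies in the cradle with its stem down in the slot (stem middle within 9 mm across, 20 mm along and 6 mm in height of the slot's point, within 0.2 rad), released, and the bolt is still drawn back by more than 45 mm (x of plunger_stem in the frame of cradle_slot between -0.009 and 0.009 m and y of plunger_stem in the frame of cradle_slot between -0.02 and 0.02 m and z of plunger_stem in the frame of cradle_slot between -0.006 and 0.006 m and angle between the y axis of plunger_stem and the y axis of cradle_slot, either way round below 0.2 rad and value of joint bolt above 0.045 m); the robot touches nothing.
It fails at once if the loose tub, one of the two lids or the cup near the work is shifted by more than 4 cm (distance of any of gel_tub, lid_a, cup, lid_b from where it was at the start of the episode above 0.04 m).
It also fails if it takes over 62 s, if anything falls off the work surface, if the arm or the gripper's body presses on something with over 40 N, if the wrist force passes 120 N, or if a joint passes its speed limit or range.

## Working session

There is one attempt and no reset: what is moved stays moved. The work goes in short steps, Python scripts to look and compute and a tool call to move; the robot and the scene stay as the last step left them, time stands still between calls to the robot, and variables do not carry over. Pictures are saved under pics/ and viewed, and the job is handed in when it is done.

Besides the shell and the picture viewer there is one more tool, called after "Emit:" by a JSON object that holds its "fn" and its "kwargs", one argument or row to a line. play_rows: Moves the arm, as the interface text tells. Its arguments: {"type":"object","properties":{"targets":{"type":"array"},"squeeze":{"type":"number"}},"required":["targets"]}

```bash
ls; mkdir -p pics
python3 - <<'E'
from plant import r
import cv2,numpy as np
s=r.get_state(); print(s)
for n in ["scene","top"]:
    d=r.snapshot(n); cv2.imwrite(f"pics/{n}0.png",d["frame"][:,:,::-1]); np.savez(f"{n}0.npz",**d); print(n,d["mtx"],d["position"],d["orientation"])
E
```

```text
pics
{'clock': 0.0, 'q': array([ 1.2178283 ,  0.69002984, -0.1945289 ,  1.56636292,  0.15730925,
        0.90249618, -0.21512004]), 'qd': array([-1.35128986e-03,  4.66095119e-05,  3.33729965e-04, -1.97736426e-04,
       -1.59762596e-03,  4.10027155e-04, -7.60237442e-04]), 'joint_torque': array([ 3.96849364e-04, -5.27560437e+01, -1.26677223e+00, -1.53428900e+01,
       -5.26194088e-02,  6.58022487e-03,  1.73735693e-04]), 'tool_pos': array([ 0.23546248, -0.57824903,  0.23787677]), 'eef_rot': array([ 9.81351001e-01,  1.92222028e-01, -2.46944038e-04, -9.18433432e-04]), 'contact_force': array([ 0.56743894, -0.5637694 , -0.0605212 ]), 'moment': array([ 0.00933831,  0.01418571, -0.0110504 ]), 'opening': 1.000333053492464}
scene [[483.83523212   0.         319.45331628]
 [  0.         483.83523212 195.50555696]
 [  0.           0.           1.        ]] [-0.12977605  0.41724463  1.14999016] [-0.15287822  0.28429943  0.83763591 -0.44064518]
top [[455.89171109   0.         320.29349424]
 [  0.         455.89171109 198.07668611]
 [  0.           0.           1.        ]] [ 0.40230429 -0.04070689  1.10084027] [-0.04418222  0.04701582  0.71282136 -0.69837178]
```

View pics/scene0.png

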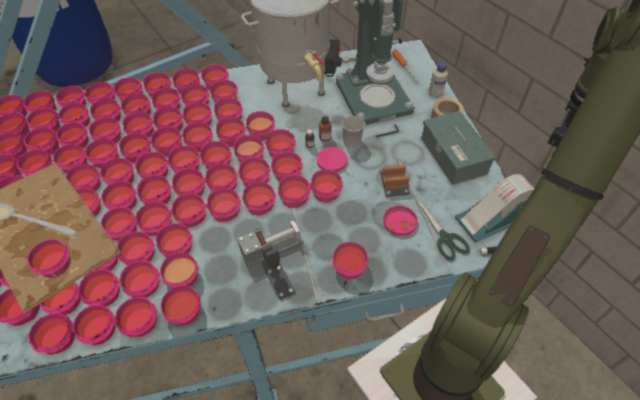

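View pics/top0.png

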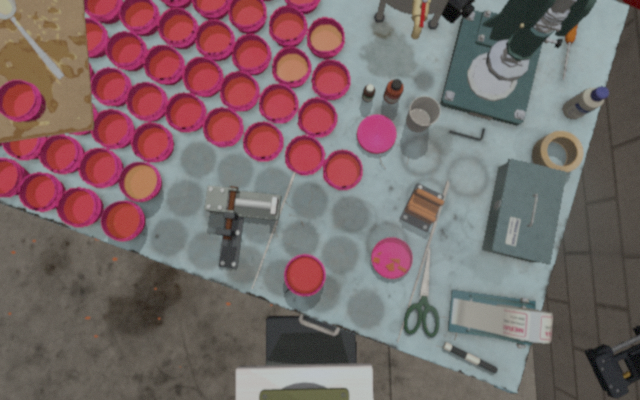

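The top view shows the rack at about (240,205) with the bolt and handle around (230,200–265). The cradle is at (424,206), the tub at (305,275), lid_a at (391,258), lid_b at (376,134) and the cup at (423,113). Next I'll zoom in and build metric ortho maps.

```bash
cat > h.py <<'E'
import numpy as np,cv2
from scipy.spatial.transform import Rotation as R
def cloud(d,Rw=None,p=None):
    z=d["z_map"];K=d["mtx"];v,u=np.mgrid[:z.shape[0],:z.shape[1]]
    P=np.stack([(u-K[0,2])/K[0,0]*z,-(v-K[1,2])/K[1,1]*z,-z],-1)
    if Rw is None: Rw=R.from_quat(d["orientation"]).as_matrix();p=d["position"]
    W=P@Rw.T+p; W[z==0]=np.nan
    return W
def cloud_wrist(d,s):
    T=d["T_tool_cam"];Rt=R.from_quat(s["eef_rot"]).as_matrix()
    return cloud(d,Rt@T[:3,:3],Rt@T[:3,3]+s["tool_pos"])
E
python3 - <<'E'
from h import *
for n,boxes in dict(top=[(190,170,290,280),(390,170,460,240)],scene=[(220,210,320,310),(360,150,430,210)]).items():
    d=np.load(n+"0.npz");W=cloud(d)
    for i,(a,b,c,e) in enumerate(boxes):
        im=d["frame"][b:e,a:c,::-1]
        k=6;im=cv2.resize(im,None,fx=5,fy=5,interpolation=cv2.INTER_CUBIC);cv2.imwrite(f"pics/{n}c{i}.png",im)
        print(n,i,np.nanmin(W[b:e,a:c].reshape(-1,3),0),np.nanmax(W[b:e,a:c].reshape(-1,3),0))
d=np.load("top0.npz");W=cloud(d)
for n,(u,v) in dict(handle=(230,262),tub=(305,275),lid_a=(391,258),lid_b=(376,134),cup=(423,113),cradle=(424,206),rack=(240,205),tableL=(270,240)).items(): print(n,W[v,u])
E
```

```text
top 0 [ 0.32072085  0.02779015 -0.87185948] [0.62196324 0.51038038 0.10985137]
top 1 [ 0.43903076 -0.38995157 -0.00798262] [ 0.61226728 -0.21008924  0.05683037]
scene 0 [ 0.31310826 -0.04723224 -0.02401079] [0.70023565 0.33567297 0.10971215]
scene 1 [ 0.3819052  -0.4724445  -0.00937914] [ 0.68667291 -0.1488559   0.05721274]
handle [0.39549536 0.17150016 0.00437498]
tub [ 0.36231312 -0.00738061  0.03264858]
lid_a [ 0.39699946 -0.21263265  0.00193375]
lid_b [ 0.69879202 -0.18623495  0.01394556]
cup [ 0.75217435 -0.30598438  0.00599339]
cradle [ 0.51815029 -0.29295876  0.02267887]
rack [0.52685684 0.14104297 0.04470794]
tableL [0.44576004 0.07605225 0.00373235]
```

View pics/topc0.png

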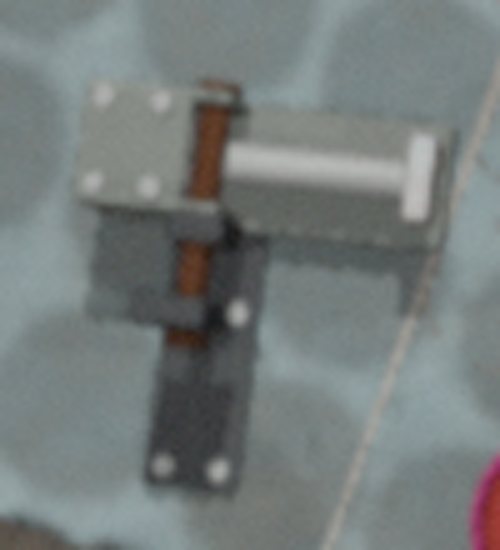

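View pics/scenec0.png

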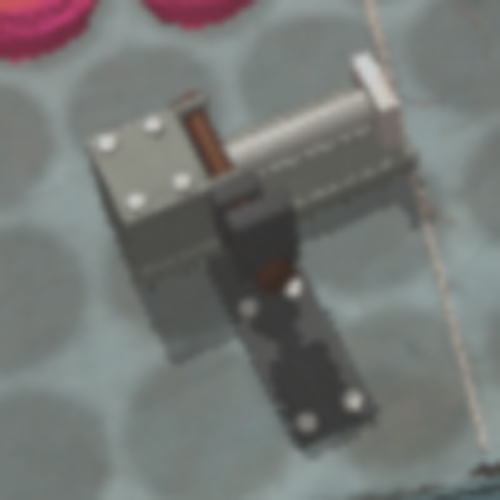

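Run:
```python
from h import *
# height map ortho at 1mm from both clouds
for nm,(x0,x1,y0,y1) in dict(rack=(0.33,0.63,0.0,0.30),cradle=(0.43,0.63,-0.4,-0.2)).items():
  for n in ["top","scene"]:
    W=cloud(np.load(n+"0.npz")).reshape(-1,3)
    S=500
    H=np.full((int((x1-x0)*S),int((y1-y0)*S)),-0.01)
    for p in W[~np.isnan(W[:,0])]:
        i=int((x1-p[0])*S);j=int((y1-p[1])*S)
        if 0<=i<H.shape[0] and 0<=j<H.shape[1]: H[i,j]=max(H[i,j],p[2])
    im=cv2.applyColorMap(np.clip((H+0.01)/0.125*255,0,255).astype(np.uint8),cv2.COLORMAP_JET)
    cv2.imwrite(f"pics/H{nm}_{n}.png",cv2.resize(im,None,fx=4,fy=4,interpolation=cv2.INTER_NEAREST)[:600,:800])
```

```text
(no output)
```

View pics/Hrack_top.png

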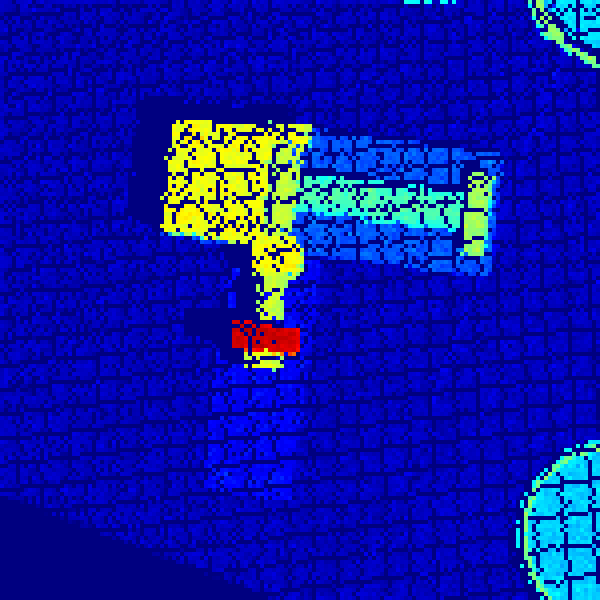

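View pics/Hcradle_top.png

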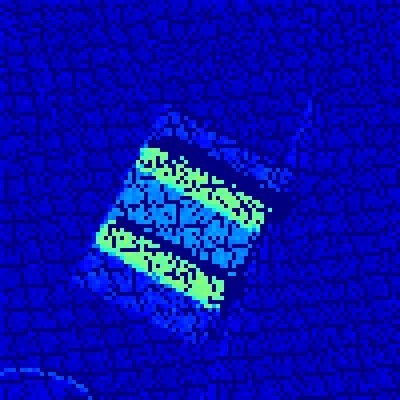

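Run:
```python
from h import *
P={n:cloud(np.load(n+"0.npz")).reshape(-1,3) for n in["top","scene"]}
def sel(W,x0,x1,y0,y1,z0,z1):
    m=(W[:,0]>x0)&(W[:,0]<x1)&(W[:,1]>y0)&(W[:,1]<y1)&(W[:,2]>z0)&(W[:,2]<z1);return W[m]
for n,W in P.items():
    print("==",n)
    for nm,b in dict(bench=(0.42,0.5,-0.15,0.0,-.02,.03),roof=(0.5,0.6,0.165,0.25,.060,.076),handle=(0.43,0.5,0.12,0.22,.1,.115),
      flange=(0.48,0.56,0.05,0.075,.03,.08),stem=(0.48,0.56,0.08,0.145,.038,.06),bed=(0.47,0.58,0.03,0.15,.01,.026),
      cheeks=(0.44,0.62,-.38,-.22,.044,.06),slotfl=(0.44,0.62,-.38,-.22,.018,.034)).items():
        q=sel(W,*b)
        if len(q)<4: print(nm,len(q));continue
        rc=cv2.minAreaRect(q[:,:2].astype(np.float32)*1000)
        print(nm,len(q),"mean",q.mean(0).round(4),"rect",np.round(rc[0],1),np.round(rc[1],1),round(rc[2],1),"zmed",np.median(q[:,2]).round(4))
    for nm,(x,y) in dict(tub=(.362,-.007),lid_a=(.4,-.21),lid_b=(.7,-.186),cup=(.75,-.306)).items():
        q=W[(np.hypot(W[:,0]-x,W[:,1]-y)<.08)&(W[:,2]>.012)&(W[:,2]<.1)]
        c,rad=cv2.minEnclosingCircle(q[:,:2].astype(np.float32)*1000);print(nm,np.round(c,1),round(rad,1))
```

```text
== top
bench 2062 mean [ 0.4597 -0.0748 -0.0017] rect [460. -75.] [149.9  79.9] 90.0 zmed -0.0017
roof 569 mean [0.5384 0.1907 0.0666] rect [535.3 190.6] [54.2 67.2] 85.3 zmed 0.0665
handle 96 mean [0.4613 0.1668 0.1052] rect [461.4 166.8] [32.7 13.3] 87.5 zmed 0.1054
flange 132 mean [0.5223 0.0627 0.0519] rect [523.4  65.5] [19.4 40. ] 82.5 zmed 0.0549
stem 234 mean [0.5286 0.1122 0.0444] rect [529.1 112.5] [65.5 19.5] 83.4 zmed 0.0447
bed 677 mean [0.5272 0.1024 0.0166] rect [528.5 100.9] [100.1  66.5] 86.1 zmed 0.0166
cheeks 359 mean [ 0.5164 -0.2903  0.0501] rect [ 516.7 -291.2] [69.7 58.1] 61.5 zmed 0.0503
slotfl 396 mean [ 0.5173 -0.2902  0.0237] rect [ 515.3 -290.2] [70.3 56.9] 61.1 zmed 0.0233
tub [362.3  -6.6] 48.2
lid_a [ 397.4 -212.8] 48.9
lid_b [ 705.2 -202.4] 62.9
cup [ 769.  -308.1] 77.2
== scene
bench 1157 mean [ 0.4614 -0.0764 -0.0006] rect [460.  -74.9] [150.   79.8] 89.7 zmed -0.0006
roof 378 mean [0.5357 0.191  0.0676] rect [536.  189.3] [53.  66.2] 83.9 zmed 0.0677
handle 74 mean [0.4592 0.1661 0.1056] rect [460.  165.5] [34.1 14.5] 81.8 zmed 0.1062
flange 112 mean [0.5178 0.0641 0.0511] rect [520.9  64.8] [20.3 42.1] 85.0 zmed 0.0543
stem 158 mean [0.5256 0.1126 0.0454] rect [526.6 112.5] [65.9 21.2] 78.5 zmed 0.0455
bed 338 mean [0.5165 0.0962 0.0173] rect [526.4  97. ] [92.4 65.1] 83.0 zmed 0.0175
cheeks 225 mean [ 0.5139 -0.2915  0.0503] rect [ 515.5 -292.5] [69.8 62. ] 62.3 zmed 0.0506
slotfl 200 mean [ 0.513  -0.2879  0.0257] rect [ 512.2 -290.1] [69.5 59.6] 61.7 zmed 0.025
tub [359.7  -7.3] 48.3
lid_a [ 395.9 -213.7] 51.5
lid_b [ 689.3 -194.6] 78.1
cup [ 766.  -307.6] 77.0
```

```bash
cat > plan.py <<'E'
from h import *
from plant import r
import sys,json
def plan(tx,ty,tz,thdeg,n,polar=False,rel=None):
    s=r.get_state();p=s["tool_pos"];Rm=R.from_quat(s["eef_rot"]).as_matrix()
    th=np.degrees(np.arctan2(Rm[1,0],Rm[0,0]))
    print("clk",round(s["clock"],2),"pos",p.round(4),"th",th.round(2),"tilt",Rm[:2,2].round(4),"open",round(s["opening"],3),"F",s["contact_force"].round(1),"q",s["q"].round(2))
    if tx is None:return
    f=np.linspace(0,1,n+1)[:,None];t=np.array([tx,ty,tz])
    if polar:
        a=np.array([np.hypot(*p[:2]),np.arctan2(p[1],p[0]),p[2]]);b=np.array([np.hypot(tx,ty),np.arctan2(ty,tx),tz])
        c=a+(b-a)*f;P=np.c_[c[:,0]*np.cos(c[:,1]),c[:,0]*np.sin(c[:,1]),c[:,2]]
    else: P=p+(t-p)*f
    dth=(thdeg-th+180)%360-180
    for i in range(n):
        a=np.radians(th+dth*i/n);d=P[i+1]-P[i]
        print(json.dumps(dict(dx=round(d[0]*np.cos(a)+d[1]*np.sin(a),4),dy=round(d[0]*np.sin(a)-d[1]*np.cos(a),4),dz=round(-d[2],4),yaw=round(-np.radians(dth/n),3))), P[i+1].round(3))
if __name__=="__main__":
    a=sys.argv[1:]
    if a: plan(*map(float,a[:4]),int(a[4]),polar=len(a)>5)
    else: plan(None,0,0,0,0)
E
python3 plan.py 0.461 0.166 0.2 83.5 20 p
```

```text
clk 0.1 pos [ 0.2355 -0.5783  0.238 ] th 22.17 tilt [-0.0007  0.0015] open 1.003 F [0.5 0.6 0.3] q [ 1.22  0.69 -0.19  1.57  0.16  0.9  -0.22]
{"dx": 0.0472, "dy": -0.0085, "dz": 0.0019, "yaw": -0.054} [ 0.276 -0.553  0.236]
{"dx": 0.0465, "dy": -0.0096, "dz": 0.0019, "yaw": -0.054} [ 0.314 -0.524  0.234]
{"dx": 0.0457, "dy": -0.0106, "dz": 0.0019, "yaw": -0.054} [ 0.349 -0.493  0.232]
{"dx": 0.045, "dy": -0.0116, "dz": 0.0019, "yaw": -0.054} [ 0.382 -0.46   0.23 ]
{"dx": 0.0442, "dy": -0.0125, "dz": 0.0019, "yaw": -0.054} [ 0.411 -0.425  0.228]
{"dx": 0.0434, "dy": -0.0135, "dz": 0.0019, "yaw": -0.054} [ 0.437 -0.387  0.227]
{"dx": 0.0425, "dy": -0.0144, "dz": 0.0019, "yaw": -0.054} [ 0.46  -0.349  0.225]
{"dx": 0.0417, "dy": -0.0153, "dz": 0.0019, "yaw": -0.054} [ 0.48  -0.309  0.223]
{"dx": 0.0408, "dy": -0.0161, "dz": 0.0019, "yaw": -0.054} [ 0.496 -0.268  0.221]
{"dx": 0.04, "dy": -0.0169, "dz": 0.0019, "yaw": -0.054} [ 0.509 -0.227  0.219]
{"dx": 0.0391, "dy": -0.0177, "dz": 0.0019, "yaw": -0.054} [ 0.518 -0.185  0.217]
{"dx": 0.0382, "dy": -0.0184, "dz": 0.0019, "yaw": -0.054} [ 0.525 -0.143  0.215]
{"dx": 0.0372, "dy": -0.0191, "dz": 0.0019, "yaw": -0.054} [ 0.527 -0.101  0.213]
{"dx": 0.0363, "dy": -0.0198, "dz": 0.0019, "yaw": -0.054} [ 0.527 -0.06   0.211]
{"dx": 0.0354, "dy": -0.0205, "dz": 0.0019, "yaw": -0.054} [ 0.523 -0.019  0.209]
{"dx": 0.0344, "dy": -0.0211, "dz": 0.0019, "yaw": -0.054} [0.516 0.021 0.208]
{"dx": 0.0334, "dy": -0.0217, "dz": 0.0019, "yaw": -0.054} [0.507 0.059 0.206]
{"dx": 0.0325, "dy": -0.0222, "dz": 0.0019, "yaw": -0.054} [0.494 0.096 0.204]
{"dx": 0.0315, "dy": -0.0227, "dz": 0.0019, "yaw": -0.054} [0.479 0.132 0.202]
{"dx": 0.0305, "dy": -0.0232, "dz": 0.0019, "yaw": -0.054} [0.461 0.166 0.2  ]
```

Emit:
{"fn": "play_rows", "kwargs": {
  "targets": [
    {"dx":0.047,"dy":-0.009,"dz":0.002,"yaw":-0.054,"jaw":0},
    {"dx":0.047,"dy":-0.009,"dz":0.002,"yaw":-0.054,"jaw":0},
    {"dx":0.046,"dy":-0.011,"dz":0.002,"yaw":-0.054,"jaw":0},
    {"dx":0.045,"dy":-0.012,"dz":0.002,"yaw":-0.054,"jaw":0},
    {"dx":0.044,"dy":-0.013,"dz":0.002,"yaw":-0.054,"jaw":0}
  ]
}}

```text
clock: 0.6
tool_pos: [0.4073, -0.4266, 0.2242]
eef_rot: [0.948, 0.318, -0.004, -0.0]
contact_force: [1.5, 0.2, -0.7]
opening: 0.997
```

```bash
python3 plan.py 0.461 0.166 0.18 83.5 15 p
```

```text
clk 0.6 pos [ 0.4073 -0.4266  0.2242] th 37.1 tilt [-0.0076 -0.0019] open 0.997 F [ 1.5  0.2 -0.7] q [ 0.87  0.66 -0.24  1.69  0.21  0.82 -0.39]
{"dx": 0.0436, "dy": -0.0135, "dz": 0.0029, "yaw": -0.054} [ 0.434 -0.39   0.221]
{"dx": 0.0428, "dy": -0.0144, "dz": 0.0029, "yaw": -0.054} [ 0.457 -0.351  0.218]
{"dx": 0.0419, "dy": -0.0152, "dz": 0.0029, "yaw": -0.054} [ 0.477 -0.311  0.215]
{"dx": 0.041, "dy": -0.0161, "dz": 0.0029, "yaw": -0.054} [ 0.494 -0.27   0.212]
{"dx": 0.0402, "dy": -0.0169, "dz": 0.0029, "yaw": -0.054} [ 0.507 -0.229  0.209]
{"dx": 0.0393, "dy": -0.0177, "dz": 0.0029, "yaw": -0.054} [ 0.517 -0.187  0.207]
{"dx": 0.0384, "dy": -0.0184, "dz": 0.0029, "yaw": -0.054} [ 0.524 -0.145  0.204]
{"dx": 0.0374, "dy": -0.0192, "dz": 0.0029, "yaw": -0.054} [ 0.527 -0.103  0.201]
{"dx": 0.0365, "dy": -0.0198, "dz": 0.0029, "yaw": -0.054} [ 0.526 -0.061  0.198]
{"dx": 0.0356, "dy": -0.0205, "dz": 0.0029, "yaw": -0.054} [ 0.523 -0.02   0.195]
{"dx": 0.0346, "dy": -0.0211, "dz": 0.0029, "yaw": -0.054} [0.516 0.02  0.192]
{"dx": 0.0337, "dy": -0.0217, "dz": 0.0029, "yaw": -0.054} [0.507 0.058 0.189]
{"dx": 0.0327, "dy": -0.0223, "dz": 0.0029, "yaw": -0.054} [0.494 0.096 0.186]
{"dx": 0.0317, "dy": -0.0228, "dz": 0.0029, "yaw": -0.054} [0.479 0.132 0.183]
{"dx": 0.0307, "dy": -0.0233, "dz": 0.0029, "yaw": -0.054} [0.461 0.166 0.18 ]
```

Emit:
{"fn": "play_rows", "kwargs": {
  "targets": [
    {"dx":0.044,"dy":-0.0135,"dz":0.003,"yaw":-0.054,"jaw":0},
    {"dx":0.043,"dy":-0.014,"dz":0.003,"yaw":-0.054,"jaw":0},
    {"dx":0.042,"dy":-0.015,"dz":0.003,"yaw":-0.054,"jaw":0},
    {"dx":0.041,"dy":-0.016,"dz":0.003,"yaw":-0.054,"jaw":0},
    {"dx":0.04,"dy":-0.017,"dz":0.003,"yaw":-0.054,"jaw":0}
  ]
}}

```text
clock: 1.1
tool_pos: [0.5123, -0.2199, 0.206]
eef_rot: [0.894, 0.448, -0.003, -0.001]
contact_force: [0.6, 0.1, -0.3]
opening: 1.001
```

Emit:
{"fn": "play_rows", "kwargs": {
  "targets": [
    {"dx":0.039,"dy":-0.018,"dz":0.003,"yaw":-0.054,"jaw":0},
    {"dx":0.038,"dy":-0.018,"dz":0.003,"yaw":-0.054,"jaw":0},
    {"dx":0.037,"dy":-0.019,"dz":0.003,"yaw":-0.054,"jaw":0},
    {"dx":0.036,"dy":-0.02,"dz":0.003,"yaw":-0.054,"jaw":0},
    {"dx":0.035,"dy":-0.02,"dz":0.003,"yaw":-0.054,"jaw":0}
  ]
}}

```text
clock: 1.6
tool_pos: [0.5254, -0.0038, 0.189]
eef_rot: [0.822, 0.57, -0.002, -0.002]
contact_force: [0.5, -0.4, -0.3]
opening: 1.003
```

```bash
python3 plan.py 0.461 0.166 0.17 83.5 5 p
```

```text
clk 1.6 pos [ 0.5254 -0.0038  0.189 ] th 69.45 tilt [-0.006   0.0008] open 1.003 F [ 0.5 -0.4 -0.3] q [ 0.12  0.65 -0.32  1.91  0.32  0.64 -0.76]
{"dx": 0.0314, "dy": -0.0204, "dz": 0.0038, "yaw": -0.049} [0.517 0.033 0.185]
{"dx": 0.0305, "dy": -0.0209, "dz": 0.0038, "yaw": -0.049} [0.507 0.068 0.181]
{"dx": 0.0296, "dy": -0.0214, "dz": 0.0038, "yaw": -0.049} [0.494 0.102 0.178]
{"dx": 0.0287, "dy": -0.0218, "dz": 0.0038, "yaw": -0.049} [0.478 0.135 0.174]
{"dx": 0.0278, "dy": -0.0222, "dz": 0.0038, "yaw": -0.049} [0.461 0.166 0.17 ]
```

Emit:
{"fn": "play_rows", "kwargs": {
  "targets": [
    {"dx":0.031,"dy":-0.02,"dz":0.002,"yaw":-0.049,"jaw":0},
    {"dx":0.0305,"dy":-0.021,"dz":0.002,"yaw":-0.049,"jaw":0},
    {"dx":0.03,"dy":-0.021,"dz":0.002,"yaw":-0.049,"jaw":0},
    {"dx":0.029,"dy":-0.022,"dz":0.002,"yaw":-0.049,"jaw":0},
    {"dx":0.026,"dy":-0.021,"dz":0.002,"yaw":-0.049,"jaw":0}
  ]
}}

```text
clock: 2.1
tool_pos: [0.4594, 0.1731, 0.1781]
eef_rot: [0.742, 0.671, -0.001, -0.003]
contact_force: [0.3, -0.9, 1.1]
opening: 0.998
```

```bash
cat > look.py <<'E'
from h import *
from plant import r
import sys
n=sys.argv[1]
s=r.get_state();d=r.snapshot("wrist");W=cloud_wrist(d,s)
np.savez(n+".npz",W=W,frame=d["frame"],tp=s["tool_pos"],er=s["eef_rot"])
im=d["frame"][:,:,::-1].copy()
cv2.imwrite(f"pics/{n}.png",im);print(s["tool_pos"],s["clock"])
E
python3 look.py w1; python3 plan.py
```

```text
[0.45935018 0.1730866  0.1780569 ] 2.1
clk 2.15 pos [0.4557 0.1794 0.1781] th 84.85 tilt [-0.0087  0.0079] open 0.999 F [-3.5  4.4  0.8] q [-0.24  0.63 -0.35  2.02  0.37  0.56 -0.94]
```

View pics/w1.png

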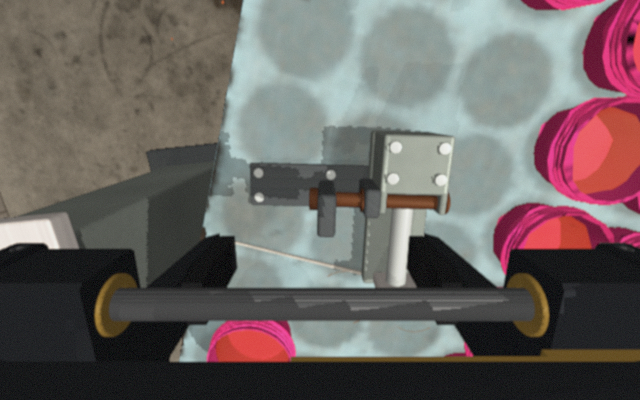

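```bash
python3 look.py w2
python3 - <<'E'
from h import *
d=np.load("w2.npz");W=d["W"].reshape(-1,3)
def rect(nm,x0,x1,y0,y1,z0,z1):
    q=W[(W[:,0]>x0)&(W[:,0]<x1)&(W[:,1]>y0)&(W[:,1]<y1)&(W[:,2]>z0)&(W[:,2]<z1)]
    rc=cv2.minAreaRect(q[:,:2].astype(np.float32)*1000);print(nm,len(q),np.round(rc[0],1),np.round(rc[1],1),round(rc[2],1),np.median(q[:,2]).round(4))
rect("handle",.42,.5,.12,.22,.1,.115)
rect("roof",.49,.6,.165,.25,.06,.076)
rect("bed",.47,.58,.05,.13,.01,.026)
E
python3 plan.py 0.460 0.166 0.079 83.5 5
```

```text
[0.45567033 0.17944029 0.1781182 ] 2.15
handle 799 [461.4 169.5] [33.7 14. ] 82.9 0.1068
roof 4538 [530.4 191.5] [57.6 77.8] 86.4 0.068
bed 1571 [527.3  94.7] [77.6 62.2] 82.7 0.018
clk 2.2 pos [0.4572 0.1766 0.1782] th 84.64 tilt [-0.0081  0.0058] open 1.001 F [-0.  -0.2  0.2] q [-0.24  0.63 -0.35  2.02  0.37  0.56 -0.93]
{"dx": -0.0021, "dy": 0.0008, "dz": 0.0198, "yaw": 0.004} [0.458 0.174 0.158]
{"dx": -0.0021, "dy": 0.0008, "dz": 0.0198, "yaw": 0.004} [0.458 0.172 0.139]
{"dx": -0.0021, "dy": 0.0008, "dz": 0.0198, "yaw": 0.004} [0.459 0.17  0.119]
{"dx": -0.002, "dy": 0.0008, "dz": 0.0198, "yaw": 0.004} [0.459 0.168 0.099]
{"dx": -0.002, "dy": 0.0008, "dz": 0.0198, "yaw": 0.004} [0.46  0.166 0.079]
```

Emit:
{"fn": "play_rows", "kwargs": {
  "targets": [
    {"dx":-0.003,"dy":0.001,"dz":0.03,"yaw":0.02,"jaw":0.3},
    {"dx":-0.003,"dy":0.001,"dz":0.03,"yaw":0.005,"jaw":0.3},
    {"dx":-0.003,"dy":0,"dz":0.02,"yaw":0,"jaw":0.3},
    {"dx":0,"dy":0,"dz":0.01,"yaw":0,"jaw":0.3},
    {"dx":0,"dy":0,"dz":0,"yaw":0,"jaw":0.3}
  ]
}}

```text
clock: 2.7
tool_pos: [0.4595, 0.1672, 0.0856]
eef_rot: [0.748, 0.663, -0.0, -0.004]
contact_force: [-0.8, 0.5, 0.9]
opening: 0.701
```

```bash
python3 plan.py 0.460 0.168 0.078 83 1; python3 look.py w3; python3 plan.py
```

```text
clk 2.7 pos [0.4595 0.1672 0.0856] th 83.1 tilt [-0.0051  0.0054] open 0.701 F [-0.8  0.5  0.9] q [-0.31  0.79 -0.21  2.09  0.47  0.31 -1.03]
{"dx": 0.0009, "dy": 0.0004, "dz": 0.0076, "yaw": 0.002} [0.46  0.168 0.078]
[0.4595204  0.16717338 0.08556446] 2.7
clk 2.75 pos [0.4598 0.1672 0.0862] th 83.09 tilt [-0.0042  0.0057] open 0.7 F [ 0.7  0.3 -0.3] q [-0.31  0.79 -0.21  2.09  0.47  0.31 -1.03]
```

View pics/w3.png

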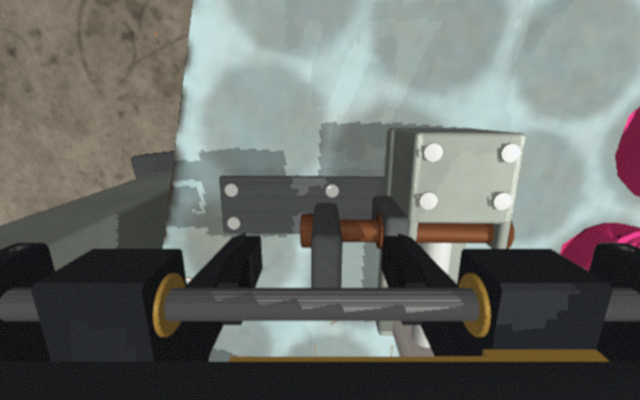

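The handle (325,250) sits centred between the fingers. I'll lower a little and grip.

Emit:
{"fn": "play_rows", "kwargs": {
  "targets": [
    {"dx":0,"dy":0,"dz":0.008,"yaw":0,"jaw":0.3},
    {"dx":0,"dy":0,"dz":0.001,"yaw":0,"jaw":1},
    {"dx":0,"dy":0,"dz":0,"yaw":0,"jaw":1},
    {"dx":0,"dy":0,"dz":0,"yaw":0,"jaw":1},
    {"dx":0,"dy":0,"dz":0,"yaw":0,"jaw":1}
  ],
  "squeeze": 40
}}

```text
clock: 3.25
tool_pos: [0.462, 0.1679, 0.0792]
eef_rot: [0.749, 0.663, 0.003, -0.003]
contact_force: [1.2, -1.3, -0.4]
opening: 0.362
```

```bash
python3 plan.py
```

```text
clk 3.25 pos [0.462  0.1679 0.0792] th 83.02 tilt [0.0009 0.0084] open 0.362 F [ 1.2 -1.3 -0.4] q [-0.32  0.8  -0.19  2.09  0.48  0.29 -1.04]
```

Emit:
{"fn": "play_rows", "kwargs": {
  "targets": [
    {"dx":0,"dy":0,"dz":0.002,"yaw":0,"jaw":1},
    {"dx":0,"dy":0,"dz":0,"yaw":0,"jaw":1},
    {"dx":0,"dy":0,"dz":0,"yaw":0,"jaw":1},
    {"dx":0,"dy":0,"dz":0,"yaw":0,"jaw":1},
    {"dx":0,"dy":0,"dz":0,"yaw":0,"jaw":1}
  ]
}}

```text
clock: 3.75
tool_pos: [0.4618, 0.1682, 0.0776]
eef_rot: [0.749, 0.663, 0.003, -0.003]
contact_force: [-0.5, 0.5, 0.5]
opening: 0.156
```

```bash
python3 plan.py
```

```text
clk 3.75 pos [0.4618 0.1682 0.0776] th 83.0 tilt [0.001  0.0088] open 0.156 F [-0.5  0.5  0.5] q [-0.32  0.8  -0.19  2.09  0.48  0.28 -1.04]
```

Emit:
{"fn": "play_rows", "kwargs": {
  "targets": [
    {"dx":0,"dy":-0.006,"dz":0,"yaw":0,"jaw":1},
    {"dx":0,"dy":-0.006,"dz":0,"yaw":0,"jaw":1},
    {"dx":0,"dy":-0.006,"dz":0,"yaw":0,"jaw":1},
    {"dx":0,"dy":-0.006,"dz":0,"yaw":0,"jaw":1},
    {"dx":0,"dy":-0.006,"dz":0,"yaw":0,"jaw":1}
  ]
}}

```text
clock: 4.25
tool_pos: [0.446, 0.1703, 0.0775]
eef_rot: [0.752, 0.659, 0.013, 0.003]
contact_force: [14.1, -4.4, -10.3]
opening: 0.156
```

```bash
python3 plan.py
```

```text
clk 4.25 pos [0.446  0.1703 0.0775] th 82.48 tilt [0.0242 0.0119] open 0.156 F [ 14.1  -4.4 -10.3] q [-0.38  0.79 -0.13  2.16  0.49  0.19 -1.08]
```

Emit:
{"fn": "play_rows", "kwargs": {
  "targets": [
    {"dx":0,"dy":0.007,"dz":0,"yaw":0,"jaw":1},
    {"dx":0,"dy":0.006,"dz":0,"yaw":0,"jaw":1},
    {"dx":0,"dy":0.003,"dz":0,"yaw":0,"jaw":1},
    {"dx":0,"dy":-0.002,"dz":0,"yaw":0,"jaw":1},
    {"dx":0,"dy":-0.007,"dz":0,"yaw":0,"jaw":1}
  ]
}}

```text
clock: 4.75
tool_pos: [0.4515, 0.1696, 0.0775]
eef_rot: [0.751, 0.66, 0.012, 0.003]
contact_force: [8.4, -1.8, -4.8]
opening: 0.155
```

```bash
python3 plan.py
```

```text
clk 4.75 pos [0.4515 0.1696 0.0775] th 82.62 tilt [0.0209 0.0112] open 0.155 F [ 8.4 -1.8 -4.8] q [-0.37  0.8  -0.14  2.14  0.49  0.21 -1.07]
```

Emit:
{"fn": "play_rows", "kwargs": {
  "targets": [
    {"dx":0,"dy":0.006,"dz":0,"yaw":0,"jaw":1},
    {"dx":0,"dy":0.006,"dz":0,"yaw":0,"jaw":1},
    {"dx":0,"dy":0.003,"dz":0,"yaw":0,"jaw":1},
    {"dx":0,"dy":0.001,"dz":0,"yaw":0,"jaw":1},
    {"dx":0,"dy":0,"dz":0,"yaw":0,"jaw":1}
  ]
}}

```text
clock: 5.25
tool_pos: [0.4603, 0.1684, 0.0775]
eef_rot: [0.75, 0.662, 0.007, -0.001]
contact_force: [-1.3, 0.8, 2.1]
opening: 0.155
```

```bash
python3 plan.py
```

```text
clk 5.25 pos [0.4603 0.1684 0.0775] th 82.9 tilt [0.0092 0.0095] open 0.155 F [-1.3  0.8  2.1] q [-0.33  0.8  -0.17  2.1   0.48  0.26 -1.05]
```

Emit:
{"fn": "play_rows", "kwargs": {
  "targets": [
    {"dx":0,"dy":-0.007,"dz":0,"yaw":0,"jaw":1},
    {"dx":0,"dy":-0.007,"dz":0,"yaw":0,"jaw":1},
    {"dx":0,"dy":-0.007,"dz":0,"yaw":0,"jaw":1},
    {"dx":0,"dy":-0.007,"dz":0,"yaw":0,"jaw":1},
    {"dx":0,"dy":-0.007,"dz":0,"yaw":0,"jaw":1}
  ]
}}

```text
clock: 5.75
tool_pos: [0.4428, 0.1708, 0.0774]
eef_rot: [0.753, 0.657, 0.019, 0.008]
contact_force: [6.8, -1.9, -2.3]
opening: 0.156
```

```bash
python3 plan.py
```

```text
clk 5.75 pos [0.4428 0.1708 0.0774] th 82.26 tilt [0.0383 0.0132] open 0.156 F [ 6.8 -1.9 -2.3] q [-0.41  0.79 -0.1   2.18  0.5   0.16 -1.1 ]
```

Emit:
{"fn": "play_rows", "kwargs": {
  "targets": [
    {"dx":0,"dy":-0.008,"dz":0,"yaw":0,"jaw":1},
    {"dx":0,"dy":-0.008,"dz":0,"yaw":0,"jaw":1},
    {"dx":0,"dy":-0.008,"dz":0,"yaw":0,"jaw":1},
    {"dx":0,"dy":-0.008,"dz":0,"yaw":0,"jaw":1},
    {"dx":0,"dy":-0.008,"dz":0,"yaw":0,"jaw":1}
  ]
}}

```text
clock: 6.25
tool_pos: [0.4411, 0.1712, 0.0778]
eef_rot: [0.761, 0.647, 0.04, 0.025]
contact_force: [19.9, -1.6, -30.5]
opening: 0.168
```

```bash
python3 plan.py
```

```text
clk 6.25 pos [0.4411 0.1712 0.0778] th 80.79 tilt [0.093  0.0128] open 0.168 F [ 19.9  -1.6 -30.5] q [-0.49  0.79  0.01  2.23  0.69  0.04 -1.34]
```

Emit:
{"fn": "play_rows", "kwargs": {
  "targets": [
    {"dx":0,"dy":0.006,"dz":0,"yaw":-0.01,"jaw":1},
    {"dx":0,"dy":0.006,"dz":0,"yaw":-0.01,"jaw":1},
    {"dx":0,"dy":0.006,"dz":0,"yaw":-0.01,"jaw":1},
    {"dx":0,"dy":0.006,"dz":0,"yaw":0,"jaw":1},
    {"dx":0,"dy":0.006,"dz":0,"yaw":0,"jaw":1}
  ],
  "squeeze": 20
}}

```text
clock: 6.75
tool_pos: [0.4605, 0.1687, 0.0778]
eef_rot: [0.748, 0.662, 0.033, 0.02]
contact_force: [-6.4, 0.9, -1.3]
opening: 0.167
```

```bash
python3 plan.py
```

```text
clk 6.75 pos [0.4605 0.1687 0.0778] th 83.06 tilt [0.0753 0.0134] open 0.167 F [-6.4  0.9 -1.3] q [-0.4   0.79 -0.1   2.16  0.7   0.15 -1.28]
```

Back home. I'll keep pushing at home, so the measured tilt works back the other way.

Emit:
{"fn": "play_rows", "kwargs": {
  "targets": [
    {"dx":0,"dy":0.008,"dz":0,"yaw":0,"jaw":1},
    {"dx":0,"dy":0.008,"dz":0,"yaw":0,"jaw":1},
    {"dx":0,"dy":0.008,"dz":0,"yaw":0,"jaw":1},
    {"dx":0,"dy":0.008,"dz":0,"yaw":0,"jaw":1},
    {"dx":0,"dy":0.008,"dz":0,"yaw":0,"jaw":1}
  ],
  "squeeze": 5
}}

```text
clock: 7.25
tool_pos: [0.4789, 0.1667, 0.0781]
eef_rot: [0.744, 0.668, 0.02, 0.008]
contact_force: [-10.1, 2.5, 3.0]
opening: 0.538
```

```bash
python3 plan.py
```

```text
clk 7.25 pos [0.4789 0.1667 0.0781] th 83.88 tilt [0.0399 0.0141] open 0.538 F [-10.1   2.5   3. ] q [-0.28  0.81 -0.24  2.08  0.67  0.28 -1.2 ]
```

Emit:
{"fn": "play_rows", "kwargs": {
  "targets": [
    {"dx":0,"dy":0.0,"dz":0,"yaw":0,"jaw":1},
    {"dx":0,"dy":0.004,"dz":0,"yaw":0,"jaw":1},
    {"dx":0,"dy":0.006,"dz":0,"yaw":0,"jaw":1},
    {"dx":0,"dy":0.006,"dz":0,"yaw":0,"jaw":1},
    {"dx":0,"dy":0.006,"dz":0,"yaw":0,"jaw":1}
  ],
  "squeeze": 30
}}

```text
clock: 7.75
tool_pos: [0.462, 0.1685, 0.077]
eef_rot: [0.737, 0.675, -0.004, -0.011]
contact_force: [-12.9, 2.4, 7.4]
opening: 0.155
```

```bash
python3 plan.py
```

```text
clk 7.75 pos [0.462  0.1685 0.077 ] th 84.97 tilt [-0.021   0.0108] open 0.155 F [-12.9   2.4   7.4] q [-0.24  0.82 -0.32  2.07  0.63  0.36 -1.15]
```

Emit:
{"fn": "play_rows", "kwargs": {
  "targets": [
    {"dx":0,"dy":0.006,"dz":0,"yaw":0.01,"jaw":1},
    {"dx":0,"dy":0.006,"dz":0,"yaw":0.01,"jaw":1},
    {"dx":0,"dy":0.006,"dz":0,"yaw":0.01,"jaw":1},
    {"dx":0,"dy":0.003,"dz":0,"yaw":0,"jaw":1},
    {"dx":0,"dy":0,"dz":0,"yaw":0,"jaw":1}
  ],
  "squeeze": 40
}}

```text
clock: 8.25
tool_pos: [0.4615, 0.1685, 0.0772]
eef_rot: [0.744, 0.668, -0.017, -0.022]
contact_force: [1.9, -1.1, -6.1]
opening: 0.159
```

```bash
python3 plan.py
```

```text
clk 8.25 pos [0.4615 0.1685 0.0772] th 83.82 tilt [-0.055   0.0108] open 0.159 F [ 1.9 -1.1 -6.1] q [-0.2   0.83 -0.36  2.04  0.59  0.42 -1.12]
```

Tilt is now -0.055 and q6 is 0.42, which leaves good margin. I'll draw again.

Emit:
{"fn": "play_rows", "kwargs": {
  "targets": [
    {"dx":0,"dy":-0.008,"dz":0,"yaw":0,"jaw":1},
    {"dx":0,"dy":-0.008,"dz":0,"yaw":0,"jaw":1},
    {"dx":0,"dy":-0.008,"dz":0,"yaw":0,"jaw":1},
    {"dx":0,"dy":-0.008,"dz":0,"yaw":0,"jaw":1},
    {"dx":0,"dy":-0.006,"dz":0,"yaw":0,"jaw":1}
  ]
}}

```text
clock: 8.75
tool_pos: [0.4426, 0.171, 0.0772]
eef_rot: [0.749, 0.663, -0.003, -0.016]
contact_force: [3.5, -0.7, -9.1]
opening: 0.158
```

```bash
python3 plan.py
```

```text
clk 8.75 pos [0.4426 0.171  0.0772] th 83.01 tilt [-0.0259  0.0198] open 0.158 F [ 3.5 -0.7 -9.1] q [-0.27  0.81 -0.29  2.12  0.63  0.31 -1.2 ]
```

Emit:
{"fn": "play_rows", "kwargs": {
  "targets": [
    {"dx":0,"dy":-0.008,"dz":0,"yaw":0,"jaw":1},
    {"dx":0,"dy":-0.008,"dz":0,"yaw":0,"jaw":1},
    {"dx":0,"dy":-0.006,"dz":0,"yaw":0,"jaw":1},
    {"dx":0,"dy":-0.004,"dz":0,"yaw":0,"jaw":1},
    {"dx":0,"dy":-0.004,"dz":0,"yaw":0,"jaw":1}
  ]
}}

```text
clock: 9.25
tool_pos: [0.4357, 0.1719, 0.0772]
eef_rot: [0.754, 0.657, 0.011, -0.006]
contact_force: [8.5, -3.1, -8.1]
opening: 0.153
```

```bash
python3 plan.py
```

```text
clk 9.25 pos [0.4357 0.1719 0.0772] th 82.18 tilt [0.0085 0.0236] open 0.153 F [ 8.5 -3.1 -8.1] q [-0.33  0.79 -0.21  2.17  0.65  0.21 -1.26]
```

Emit:
{"fn": "play_rows", "kwargs": {
  "targets": [
    {"dx":0,"dy":-0.008,"dz":0,"yaw":0,"jaw":1},
    {"dx":0,"dy":0.01,"dz":0,"yaw":-0.01,"jaw":1},
    {"dx":0,"dy":0.01,"dz":0,"yaw":-0.01,"jaw":1},
    {"dx":0,"dy":0.01,"dz":0,"yaw":0,"jaw":1},
    {"dx":0,"dy":0.01,"dz":0,"yaw":0,"jaw":1}
  ]
}}

```text
clock: 9.75
tool_pos: [0.4621, 0.1683, 0.0771]
eef_rot: [0.746, 0.665, 0.007, -0.008]
contact_force: [-25.3, 6.0, 16.5]
opening: 0.151
```

```bash
python3 plan.py
```

```text
clk 9.75 pos [0.4621 0.1683 0.0771] th 83.42 tilt [-0.001   0.0215] open 0.151 F [-25.3   6.   16.5] q [-0.25  0.81 -0.29  2.09  0.64  0.31 -1.19]
```

Emit:
{"fn": "play_rows", "kwargs": {
  "targets": [
    {"dx":0,"dy":0.008,"dz":0,"yaw":0,"jaw":1},
    {"dx":0,"dy":0.006,"dz":0,"yaw":0,"jaw":1},
    {"dx":0,"dy":0.006,"dz":0,"yaw":0,"jaw":1},
    {"dx":0,"dy":0.006,"dz":0,"yaw":0,"jaw":1},
    {"dx":0,"dy":0.006,"dz":0,"yaw":0,"jaw":1}
  ]
}}

```text
clock: 10.25
tool_pos: [0.4617, 0.1685, 0.077]
eef_rot: [0.742, 0.67, -0.013, -0.023]
contact_force: [-13.9, 2.7, 7.1]
opening: 0.159
```

```bash
python3 plan.py
```

```text
clk 10.25 pos [0.4617 0.1685 0.077 ] th 84.19 tilt [-0.0501  0.0179] open 0.159 F [-13.9   2.7   7.1] q [-0.2   0.83 -0.36  2.04  0.6   0.41 -1.13]
```

Emit:
{"fn": "play_rows", "kwargs": {
  "targets": [
    {"dx":0,"dy":-0.01,"dz":0,"yaw":0.01,"jaw":1},
    {"dx":0,"dy":-0.01,"dz":0,"yaw":0,"jaw":1},
    {"dx":0,"dy":-0.01,"dz":0,"yaw":0,"jaw":1},
    {"dx":0,"dy":-0.01,"dz":0,"yaw":0,"jaw":1},
    {"dx":0,"dy":-0.008,"dz":0,"yaw":0,"jaw":1}
  ]
}}

```text
clock: 10.75
tool_pos: [0.4305, 0.1727, 0.0772]
eef_rot: [0.75, 0.662, -0.001, -0.018]
contact_force: [18.8, -5.0, -22.2]
opening: 0.156
```

```bash
python3 plan.py
```

```text
clk 10.75 pos [0.4305 0.1727 0.0772] th 82.84 tilt [-0.0245  0.0261] open 0.156 F [ 18.8  -5.  -22.2] q [-0.29  0.8  -0.27  2.15  0.64  0.27 -1.23]
```

Emit:
{"fn": "play_rows", "kwargs": {
  "targets": [
    {"dx":0,"dy":-0.008,"dz":0,"yaw":0,"jaw":1},
    {"dx":0,"dy":-0.008,"dz":0,"yaw":0,"jaw":1},
    {"dx":0,"dy":-0.008,"dz":0,"yaw":0,"jaw":1},
    {"dx":0,"dy":-0.004,"dz":0,"yaw":0,"jaw":1},
    {"dx":0,"dy":-0.004,"dz":0,"yaw":0,"jaw":1}
  ]
}}

```text
clock: 11.25
tool_pos: [0.4309, 0.1726, 0.0772]
eef_rot: [0.757, 0.654, 0.018, -0.003]
contact_force: [9.7, -1.0, -9.3]
opening: 0.151
```

```bash
python3 plan.py
```

```text
clk 11.25 pos [0.4309 0.1726 0.0772] th 81.68 tilt [0.0231 0.029 ] open 0.151 F [ 9.7 -1.  -9.3] q [-0.37  0.79 -0.16  2.2   0.67  0.16 -1.29]
```

Stop 4 came at about 31 mm. Pushing back home and restoring the tilt.

Emit:
{"fn": "play_rows", "kwargs": {
  "targets": [
    {"dx":0,"dy":0.01,"dz":0,"yaw":-0.02,"jaw":1},
    {"dx":0,"dy":0.01,"dz":0,"yaw":-0.01,"jaw":1},
    {"dx":0,"dy":0.01,"dz":0,"yaw":0,"jaw":1},
    {"dx":0,"dy":0.01,"dz":0,"yaw":0,"jaw":1},
    {"dx":0,"dy":0.008,"dz":0,"yaw":0,"jaw":1}
  ]
}}

```text
clock: 11.75
tool_pos: [0.4621, 0.1684, 0.077]
eef_rot: [0.745, 0.667, 0.007, -0.011]
contact_force: [-27.3, 6.1, 17.5]
opening: 0.156
```

Emit:
{"fn": "play_rows", "kwargs": {
  "targets": [
    {"dx":0,"dy":0.008,"dz":0,"yaw":0,"jaw":1},
    {"dx":0,"dy":0.006,"dz":0,"yaw":0,"jaw":1},
    {"dx":0,"dy":0.006,"dz":0,"yaw":0,"jaw":1},
    {"dx":0,"dy":0.006,"dz":0,"yaw":0,"jaw":1},
    {"dx":0,"dy":0.006,"dz":0,"yaw":0,"jaw":1}
  ]
}}

```text
clock: 12.25
tool_pos: [0.4616, 0.1686, 0.0769]
eef_rot: [0.741, 0.671, -0.012, -0.026]
contact_force: [-13.9, 2.2, 8.5]
opening: 0.163
```

```bash
python3 plan.py
```

```text
clk 12.25 pos [0.4616 0.1686 0.0769] th 84.37 tilt [-0.0526  0.0219] open 0.163 F [-13.9   2.2   8.5] q [-0.19  0.83 -0.37  2.04  0.61  0.41 -1.12]
```

Emit:
{"fn": "play_rows", "kwargs": {
  "targets": [
    {"dx":0,"dy":-0.01,"dz":0,"yaw":0.015,"jaw":1},
    {"dx":0,"dy":-0.01,"dz":0,"yaw":0,"jaw":1},
    {"dx":0,"dy":-0.01,"dz":0,"yaw":0,"jaw":1},
    {"dx":0,"dy":-0.01,"dz":0,"yaw":0,"jaw":1},
    {"dx":0,"dy":-0.01,"dz":0,"yaw":0,"jaw":1}
  ]
}}

```text
clock: 12.75
tool_pos: [0.4159, 0.1745, 0.0773]
eef_rot: [0.747, 0.664, -0.008, -0.025]
contact_force: [4.9, 0.4, -24.5]
opening: 0.158
```

```bash
python3 plan.py
```

```text
clk 12.75 pos [0.4159 0.1745 0.0773] th 83.2 tilt [-0.0446  0.027 ] open 0.158 F [  4.9   0.4 -24.5] q [-0.29  0.8  -0.29  2.17  0.64  0.27 -1.24]
```

Emit:
{"fn": "play_rows", "kwargs": {
  "targets": [
    {"dx":0,"dy":-0.01,"dz":0,"yaw":0,"jaw":1},
    {"dx":0,"dy":-0.008,"dz":0,"yaw":0,"jaw":1},
    {"dx":0,"dy":-0.008,"dz":0,"yaw":0,"jaw":1},
    {"dx":0,"dy":-0.004,"dz":0,"yaw":0,"jaw":1},
    {"dx":0,"dy":-0.004,"dz":0,"yaw":0,"jaw":1}
  ]
}}

```text
clock: 13.25
tool_pos: [0.4064, 0.1759, 0.0775]
eef_rot: [0.754, 0.656, 0.006, -0.012]
contact_force: [14.9, -2.9, -23.7]
opening: 0.158
```

```bash
python3 plan.py
```

```text
clk 13.25 pos [0.4064 0.1759 0.0775] th 82.03 tilt [-0.0067  0.0268] open 0.158 F [ 14.9  -2.9 -23.7] q [-0.38  0.78 -0.18  2.23  0.66  0.16 -1.3 ]
```

Emit:
{"fn": "play_rows", "kwargs": {
  "targets": [
    {"dx":0,"dy":0,"dz":0,"yaw":0,"jaw":1},
    {"dx":0,"dy":0,"dz":0,"yaw":0,"jaw":0.5},
    {"dx":0,"dy":0,"dz":0,"yaw":0,"jaw":0.5},
    {"dx":0,"dy":0,"dz":0,"yaw":0,"jaw":0.5},
    {"dx":0,"dy":0,"dz":0,"yaw":0,"jaw":0.5}
  ]
}}

```text
clock: 13.75
tool_pos: [0.4016, 0.1762, 0.0799]
eef_rot: [0.753, 0.658, 0.005, -0.012]
contact_force: [-0.6, -0.2, -0.6]
opening: 0.484
```

```bash
python3 plan.py
```

```text
clk 13.75 pos [0.4016 0.1762 0.0799] th 82.23 tilt [-0.0094  0.0246] open 0.484 F [-0.6 -0.2 -0.6] q [-0.39  0.78 -0.18  2.24  0.66  0.16 -1.31]
```

```bash
python3 - <<'E'
from h import *
W=cloud(np.load("top0.npz"))
for u,v in [(345,168),(305,155),(330,170),(345,182),(345,190),(320,210),(240,210)]: print(u,v,W[v,u].round(3))
E
python3 plan.py 0.40 0.176 0.16 83 4; python3 look.py w4
```

```text
345 168 [ 0.611 -0.107  0.036]
305 155 [ 0.646 -0.012  0.03 ]
330 170 [ 0.607 -0.071  0.036]
345 182 [ 0.577 -0.106  0.039]
345 190 [ 0.558 -0.105  0.037]
320 210 [ 0.516 -0.045 -0.004]
240 210 [0.518 0.145 0.019]
clk 13.75 pos [0.4016 0.1762 0.0799] th 82.23 tilt [-0.0094  0.0246] open 0.484 F [-0.6 -0.2 -0.6] q [-0.39  0.78 -0.18  2.24  0.66  0.16 -1.31]
{"dx": -0.0001, "dy": -0.0004, "dz": -0.02, "yaw": -0.003} [0.401 0.176 0.1  ]
{"dx": -0.0001, "dy": -0.0004, "dz": -0.02, "yaw": -0.003} [0.401 0.176 0.12 ]
{"dx": -0.0001, "dy": -0.0004, "dz": -0.02, "yaw": -0.003} [0.4   0.176 0.14 ]
{"dx": -0.0001, "dy": -0.0004, "dz": -0.02, "yaw": -0.003} [0.4   0.176 0.16 ]
[0.40161705 0.17620657 0.07992536] 13.75
```

View pics/w4.png

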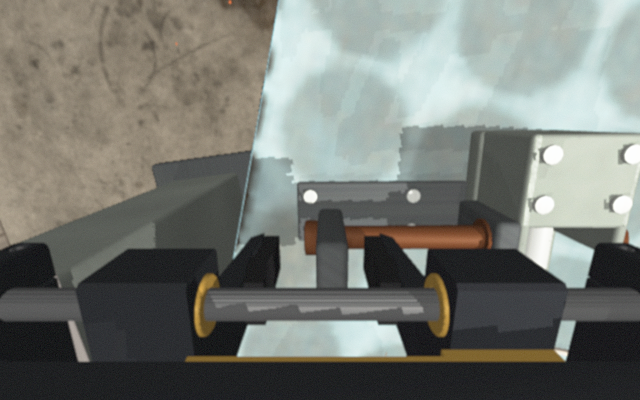

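Emit:
{"fn": "play_rows", "kwargs": {
  "targets": [
    {"dx":0,"dy":0,"dz":-0.03,"yaw":0,"jaw":0.5},
    {"dx":0,"dy":0,"dz":-0.035,"yaw":0,"jaw":0.2},
    {"dx":-0.01,"dy":0.02,"dz":-0.03,"yaw":0,"jaw":0},
    {"dx":-0.02,"dy":0.04,"dz":0,"yaw":0,"jaw":0},
    {"dx":-0.02,"dy":0.035,"dz":0,"yaw":0,"jaw":0}
  ]
}}

```text
clock: 14.3
tool_pos: [0.4867, 0.1149, 0.1774]
eef_rot: [0.748, 0.663, 0.003, -0.014]
contact_force: [-0.0, 1.3, -0.6]
opening: 0.841
```

```bash
python3 plan.py 0.528 0.118 0.16 83 1
```

```text
clk 14.3 pos [0.4867 0.1149 0.1774] th 83.12 tilt [-0.0139  0.024 ] open 0.841 F [-0.   1.3 -0.6] q [ 0.02  0.67 -0.52  1.98  0.5   0.63 -0.95]
{"dx": 0.008, "dy": 0.0406, "dz": 0.0174, "yaw": 0.002} [0.528 0.118 0.16 ]
```

Emit:
{"fn": "play_rows", "kwargs": {
  "targets": [
    {"dx":0.01,"dy":0.03,"dz":0.01,"yaw":0,"jaw":0},
    {"dx":0,"dy":0.01,"dz":0,"yaw":0,"jaw":0},
    {"dx":0,"dy":0,"dz":0,"yaw":0,"jaw":0},
    {"dx":0,"dy":0,"dz":0,"yaw":0,"jaw":0},
    {"dx":0,"dy":0,"dz":0,"yaw":0,"jaw":0}
  ]
}}

```text
clock: 14.8
tool_pos: [0.529, 0.1141, 0.1673]
eef_rot: [0.751, 0.66, 0.001, -0.013]
contact_force: [-0.6, 0.3, 0.3]
opening: 1.004
```

```bash
python3 look.py w5
python3 - <<'E'
from h import *
d=np.load("w5.npz");W=d["W"].reshape(-1,3)
def rect(nm,x0,x1,y0,y1,z0,z1):
    q=W[(W[:,0]>x0)&(W[:,0]<x1)&(W[:,1]>y0)&(W[:,1]<y1)&(W[:,2]>z0)&(W[:,2]<z1)]
    rc=cv2.minAreaRect(q[:,:2].astype(np.float32)*1000);print(nm,len(q),np.round(rc[0],1),np.round(rc[1],1),round(rc[2],1),np.median(q[:,2]).round(4))
rect("flange",.48,.57,.04,.075,.035,.07)
rect("stem",.49,.57,.08,.15,.04,.055)
rect("bed",.47,.58,.05,.13,.01,.026)
q=W[(W[:,0]>.49)&(W[:,0]<.57)&(W[:,1]>.08)&(W[:,1]<.15)&(W[:,2]>.045)&(W[:,2]<.055)]
print(np.polyfit(q[:,1],q[:,0],1), q.mean(0))
E
python3 plan.py
```

```text
[0.52895813 0.11410491 0.16731175] 14.8
flange 935 [523.7  67.3] [18.5 40.1] 80.5 0.057
stem 1636 [536.9 115.2] [74.4 33. ] 82.2 0.0468
bed 2707 [527.4  93.5] [79.9 61.9] 82.6 0.0181
[0.12791897 0.51492975] [0.52978442 0.11612567 0.04718641]
clk 14.85 pos [0.5288 0.1142 0.1674] th 82.65 tilt [-0.0146  0.0207] open 0.996 F [0.1 0.7 0. ] q [ 0.02  0.73 -0.52  1.87  0.5   0.68 -0.91]
```

View pics/w5.png

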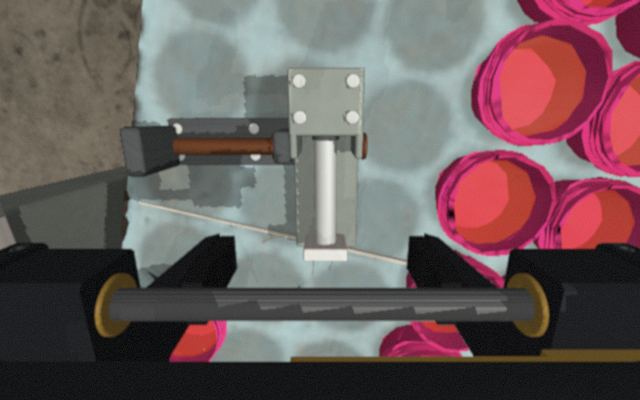

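Emit:
{"fn": "play_rows", "kwargs": {
  "targets": [
    {"dx":0.01,"dy":0.003,"dz":0.02,"yaw":0,"jaw":0},
    {"dx":0.002,"dy":0,"dz":0.035,"yaw":0,"jaw":0},
    {"dx":0,"dy":0,"dz":0.03,"yaw":0,"jaw":0},
    {"dx":0,"dy":0,"dz":0.015,"yaw":0,"jaw":0},
    {"dx":0,"dy":0,"dz":0,"yaw":0,"jaw":0}
  ]
}}

```text
clock: 15.35
tool_pos: [0.5284, 0.1315, 0.0672]
eef_rot: [0.748, 0.663, 0.002, -0.013]
contact_force: [-0.5, -0.8, 0.3]
opening: 1.0
```

```bash
python3 plan.py 0.5313 0.128 0.023 82.7 1
```

```text
clk 15.35 pos [0.5284 0.1315 0.0672] th 83.07 tilt [-0.0139  0.0216] open 1.0 F [-0.5 -0.8  0.3] q [-0.09  0.88 -0.39  1.92  0.63  0.47 -1.04]
{"dx": -0.0031, "dy": 0.0033, "dz": 0.0442, "yaw": 0.007} [0.531 0.128 0.023]
```

Emit:
{"fn": "play_rows", "kwargs": {
  "targets": [
    {"dx":-0.004,"dy":0.004,"dz":0.015,"yaw":0.005,"jaw":0},
    {"dx":0,"dy":0,"dz":0.02,"yaw":0,"jaw":0},
    {"dx":0,"dy":0,"dz":0.008,"yaw":0,"jaw":0},
    {"dx":0,"dy":0,"dz":0,"yaw":0,"jaw":0.3},
    {"dx":0,"dy":0,"dz":0,"yaw":0,"jaw":0.6}
  ]
}}

```text
clock: 15.85
tool_pos: [0.5324, 0.1283, 0.0247]
eef_rot: [0.75, 0.661, 0.004, -0.012]
contact_force: [0.7, -0.3, 0.5]
opening: 0.841
```

```bash
python3 plan.py 0.5313 0.128 0.023 82.7 1; python3 look.py w6
```

```text
clk 15.85 pos [0.5324 0.1283 0.0247] th 82.82 tilt [-0.0103  0.0227] open 0.841 F [ 0.7 -0.3  0.5] q [-0.12  0.95 -0.32  1.92  0.68  0.38 -1.07]
{"dx": -0.0004, "dy": -0.0011, "dz": 0.0017, "yaw": 0.002} [0.531 0.128 0.023]
[0.53242658 0.1282927  0.02466076] 15.85
```

View pics/w6.png

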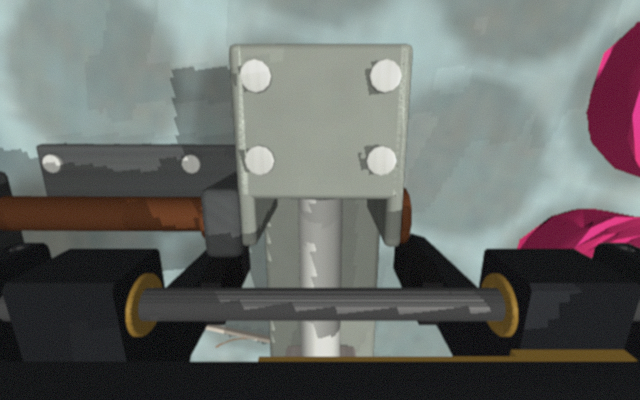

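The stem at (320,240) is centred between the fingers, and the rod is clear of the channel. Closing now.

Emit:
{"fn": "play_rows", "kwargs": {
  "targets": [
    {"dx":0,"dy":-0.001,"dz":0.001,"yaw":0,"jaw":1},
    {"dx":0,"dy":0,"dz":0,"yaw":0,"jaw":1},
    {"dx":0,"dy":0,"dz":0,"yaw":0,"jaw":1},
    {"dx":0,"dy":0,"dz":0,"yaw":0,"jaw":1},
    {"dx":0,"dy":0,"dz":0,"yaw":0,"jaw":1}
  ],
  "squeeze": 55
}}

```text
clock: 16.4
tool_pos: [0.5328, 0.1287, 0.0259]
eef_rot: [0.75, 0.661, 0.005, -0.011]
contact_force: [-0.2, 0.4, -0.6]
opening: 0.344
```

Emit:
{"fn": "play_rows", "kwargs": {
  "targets": [
    {"dx":0,"dy":0,"dz":0,"yaw":0,"jaw":1},
    {"dx":0,"dy":0,"dz":0,"yaw":0,"jaw":1},
    {"dx":0,"dy":0,"dz":0,"yaw":0,"jaw":1},
    {"dx":0,"dy":0,"dz":0,"yaw":0,"jaw":1},
    {"dx":0,"dy":0,"dz":0,"yaw":0,"jaw":1}
  ]
}}

```text
clock: 16.9
tool_pos: [0.5327, 0.1287, 0.026]
eef_rot: [0.75, 0.661, 0.005, -0.011]
contact_force: [-0.8, -0.8, 1.0]
opening: 0.212
```

```bash
python3 plan.py
```

```text
clk 16.9 pos [0.5327 0.1287 0.026 ] th 82.79 tilt [-0.0068  0.024 ] open 0.212 F [-0.8 -0.8  1. ] q [-0.12  0.94 -0.32  1.92  0.68  0.38 -1.08]
```

Emit:
{"fn": "play_rows", "kwargs": {
  "targets": [
    {"dx":-0.015,"dy":0,"dz":0,"yaw":0,"jaw":1},
    {"dx":-0.02,"dy":0,"dz":0,"yaw":0,"jaw":1},
    {"dx":-0.02,"dy":0,"dz":0,"yaw":0,"jaw":1},
    {"dx":-0.02,"dy":0,"dz":0,"yaw":0,"jaw":1},
    {"dx":-0.015,"dy":0,"dz":0,"yaw":0,"jaw":1}
  ]
}}

```text
clock: 17.4
tool_pos: [0.5231, 0.042, 0.0241]
eef_rot: [0.748, 0.664, 0.012, -0.013]
contact_force: [-0.5, 3.0, 2.0]
opening: 0.214
```

```bash
python3 plan.py
```

```text
clk 17.4 pos [0.5231 0.042  0.0241] th 83.18 tilt [-0.0004  0.0356] open 0.214 F [-0.5  3.   2. ] q [ 0.03  0.93 -0.3   2.    0.74  0.31 -0.99]
```

Emit:
{"fn": "play_rows", "kwargs": {
  "targets": [
    {"dx":-0.005,"dy":0,"dz":-0.01,"yaw":0,"jaw":1},
    {"dx":0,"dy":0,"dz":-0.02,"yaw":0,"jaw":1},
    {"dx":0,"dy":0,"dz":-0.02,"yaw":0,"jaw":1},
    {"dx":0,"dy":0,"dz":-0.01,"yaw":0,"jaw":1},
    {"dx":0,"dy":0,"dz":0,"yaw":0,"jaw":1}
  ]
}}

```text
clock: 17.9
tool_pos: [0.5184, 0.0257, 0.0852]
eef_rot: [0.75, 0.661, 0.005, -0.013]
contact_force: [1.8, 0.1, -3.7]
opening: 0.209
```

```bash
python3 plan.py 0.490 -0.076 0.065 62 5; python3 look.py w7
python3 - <<'E'
from plant import r
import cv2
cv2.imwrite("pics/s7.png",cv2.resize(r.snapshot("scene")["frame"][180:320,200:420,::-1],None,fx=3.6,fy=3.6))
E
```

```text
clk 17.9 pos [0.5184 0.0257 0.0852] th 82.78 tilt [-0.01   0.026] open 0.209 F [ 1.8  0.1 -3.7] q [ 0.13  0.83 -0.42  1.99  0.67  0.46 -0.9 ]
{"dx": -0.0209, "dy": -0.0031, "dz": 0.004, "yaw": 0.073} [0.513 0.005 0.081]
{"dx": -0.0211, "dy": -0.0016, "dz": 0.004, "yaw": 0.073} [ 0.507 -0.015  0.077]
{"dx": -0.0211, "dy": -0.0, "dz": 0.004, "yaw": 0.073} [ 0.501 -0.035  0.073]
{"dx": -0.0211, "dy": 0.0015, "dz": 0.004, "yaw": 0.073} [ 0.496 -0.056  0.069]
{"dx": -0.0209, "dy": 0.003, "dz": 0.004, "yaw": 0.073} [ 0.49  -0.076  0.065]
[0.51840837 0.02568555 0.0851596 ] 17.9
```

View pics/w7.png

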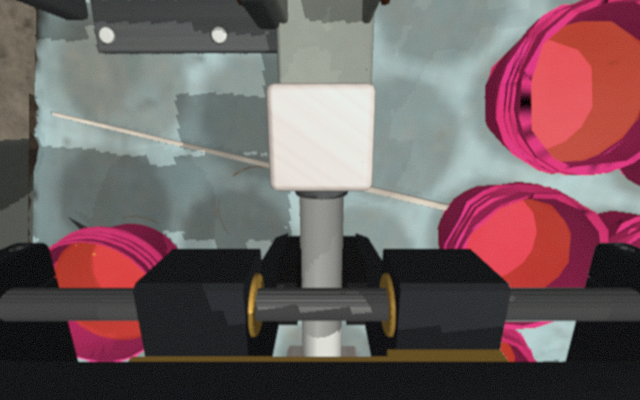

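View pics/s7.png

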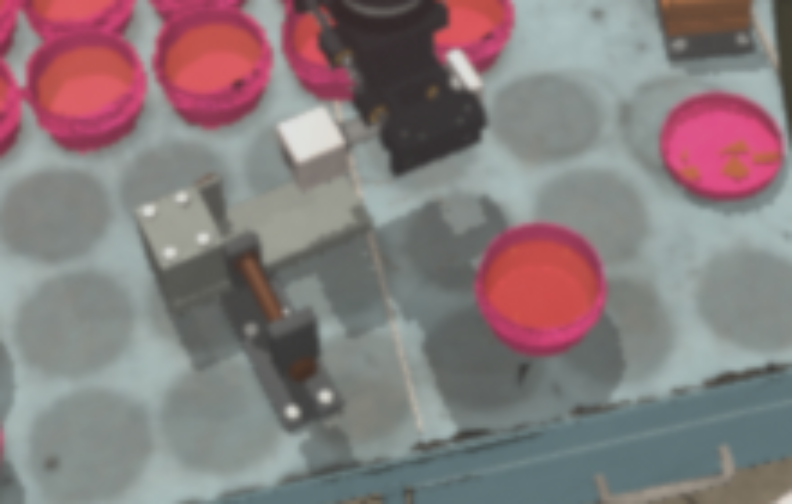

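Emit:
{"fn": "play_rows", "kwargs": {
  "targets": [
    {"dx":-0.021,"dy":-0.003,"dz":0,"yaw":0.073,"jaw":1},
    {"dx":-0.021,"dy":-0.0015,"dz":0,"yaw":0.073,"jaw":1},
    {"dx":-0.021,"dy":0,"dz":0.005,"yaw":0.073,"jaw":1},
    {"dx":-0.021,"dy":0.0015,"dz":0.01,"yaw":0.073,"jaw":1},
    {"dx":-0.018,"dy":0.003,"dz":0.01,"yaw":0.06,"jaw":1}
  ]
}}

```text
clock: 18.5
tool_pos: [0.487, -0.0764, 0.0539]
eef_rot: [0.859, 0.511, 0.001, -0.015]
contact_force: [0.5, 0.8, -4.0]
opening: 0.209
```

```bash
python3 plan.py 0.490 -0.076 0.012 62 4
```

```text
clk 18.5 pos [ 0.487  -0.0764  0.0539] th 61.47 tilt [-0.0142  0.0264] open 0.209 F [ 0.5  0.8 -4. ] q [ 0.24  0.86 -0.27  2.07  0.64  0.3  -1.05]
{"dx": 0.0004, "dy": 0.0006, "dz": 0.0105, "yaw": -0.002} [ 0.488 -0.076  0.043]
{"dx": 0.0004, "dy": 0.0006, "dz": 0.0105, "yaw": -0.002} [ 0.489 -0.076  0.033]
{"dx": 0.0004, "dy": 0.0006, "dz": 0.0105, "yaw": -0.002} [ 0.489 -0.076  0.022]
{"dx": 0.0004, "dy": 0.0006, "dz": 0.0105, "yaw": -0.002} [ 0.49  -0.076  0.012]
```

Emit:
{"fn": "play_rows", "kwargs": {
  "targets": [
    {"dx":0,"dy":0,"dz":0.015,"yaw":0,"jaw":1},
    {"dx":0,"dy":0,"dz":0.015,"yaw":0,"jaw":1},
    {"dx":0,"dy":0,"dz":0.008,"yaw":0,"jaw":1},
    {"dx":0,"dy":0,"dz":0.003,"yaw":0,"jaw":1},
    {"dx":0,"dy":0,"dz":0,"yaw":0,"jaw":1}
  ]
}}

```text
clock: 19.0
tool_pos: [0.4807, -0.0859, 0.0087]
eef_rot: [0.865, 0.502, -0.005, -0.014]
contact_force: [0.0, 0.2, -1.6]
opening: 0.209
```

```bash
python3 plan.py
```

```text
clk 19.0 pos [ 0.4807 -0.0859  0.0087] th 60.24 tilt [-0.0224  0.0194] open 0.209 F [ 0.   0.2 -1.6] q [ 0.19  0.94 -0.17  2.08  0.68  0.19 -1.09]
```

Emit:
{"fn": "play_rows", "kwargs": {
  "targets": [
    {"dx":0,"dy":0,"dz":0.002,"yaw":0,"jaw":1},
    {"dx":0,"dy":0,"dz":0.001,"yaw":0,"jaw":1},
    {"dx":0,"dy":0,"dz":0,"yaw":0,"jaw":0.9},
    {"dx":0,"dy":0,"dz":0,"yaw":0,"jaw":0.5},
    {"dx":0,"dy":0,"dz":0,"yaw":0,"jaw":0}
  ]
}}

```text
clock: 19.5
tool_pos: [0.4817, -0.0858, 0.0098]
eef_rot: [0.865, 0.502, -0.003, -0.012]
contact_force: [-0.0, 0.0, -0.4]
opening: 0.372
```

Emit:
{"fn": "play_rows", "kwargs": {
  "targets": [
    {"dx":0,"dy":0,"dz":0,"yaw":0,"jaw":0},
    {"dx":0,"dy":0,"dz":0,"yaw":0,"jaw":0},
    {"dx":0,"dy":0,"dz":0,"yaw":0,"jaw":0},
    {"dx":0,"dy":0,"dz":0,"yaw":0,"jaw":0},
    {"dx":0,"dy":0,"dz":0,"yaw":0,"jaw":0}
  ]
}}

```text
clock: 20.0
tool_pos: [0.4825, -0.0857, 0.01]
eef_rot: [0.865, 0.502, -0.002, -0.012]
contact_force: [0.1, 0.5, 0.2]
opening: 0.823
```

```bash
python3 plan.py; python3 look.py w8
```

```text
clk 20.0 pos [ 0.4825 -0.0857  0.01  ] th 60.21 tilt [-0.0162  0.0188] open 0.823 F [0.1 0.5 0.2] q [ 0.19  0.94 -0.16  2.08  0.68  0.18 -1.09]
[ 0.48253632 -0.08571259  0.00999583] 20.0
```

View pics/w8.png

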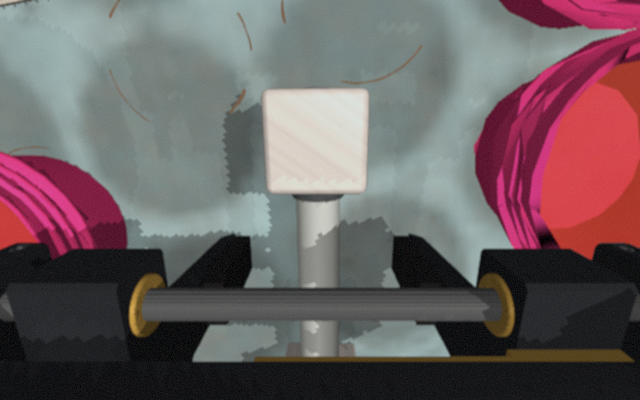

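The plunger lies on the bench, released, with its head at (316,140). Now I'll measure the head and rise over it.

```bash
cat > rect.py <<'E'
from h import *
import sys
d=np.load(sys.argv[1]+".npz");W=d["W"].reshape(-1,3)
x0,x1,y0,y1,z0,z1=map(float,sys.argv[2:8])
q=W[(W[:,0]>x0)&(W[:,0]<x1)&(W[:,1]>y0)&(W[:,1]<y1)&(W[:,2]>z0)&(W[:,2]<z1)]
rc=cv2.minAreaRect(q[:,:2].astype(np.float32)*1000);print(len(q),q.mean(0).round(4),np.round(rc[0],1),np.round(rc[1],1),round(rc[2],1),np.median(q[:,2]).round(4))
E
python3 rect.py w8 .45 .56 -.06 .03 .034 .05
python3 - <<'E'
from h import *
d=np.load("w8.npz");W=d["W"]
for u,v in [(316,140),(275,95),(360,95),(360,180),(275,180),(320,220),(318,240)]:print(u,v,W[v,u].round(4))
E
```

```text
11351 [ 0.5086 -0.0335  0.04  ] [496.5 -45.6] [83.2 48.5] 42.6 0.04
316 140 [ 0.5102 -0.0329  0.0396]
275 95 [ 0.5055 -0.0119  0.0404]
360 95 [ 0.5318 -0.027   0.0405]
360 180 [ 0.5173 -0.0545  0.039 ]
275 180 [ 0.4886 -0.0383  0.0389]
320 220 [ 0.494  -0.0636  0.0304]
318 240 [ 0.4885 -0.0713  0.03  ]
```

Emit:
{"fn": "play_rows", "kwargs": {
  "targets": [
    {"dx":0.012,"dy":-0.001,"dz":-0.002,"yaw":-0.015,"jaw":0},
    {"dx":0.018,"dy":-0.001,"dz":0,"yaw":-0.015,"jaw":0},
    {"dx":0.018,"dy":0,"dz":0,"yaw":0,"jaw":0},
    {"dx":0.01,"dy":0,"dz":0,"yaw":0,"jaw":0},
    {"dx":0,"dy":0,"dz":0,"yaw":0,"jaw":0}
  ]
}}

```text
clock: 20.55
tool_pos: [0.512, -0.0265, 0.0128]
eef_rot: [0.856, 0.517, -0.001, -0.013]
contact_force: [-0.8, -0.7, 0.5]
opening: 1.002
```

```bash
python3 plan.py 0.510 -0.033 0.006 62 1; python3 look.py w9;python3 plan.py
```

```text
clk 20.55 pos [ 0.512  -0.0265  0.0128] th 62.23 tilt [-0.0143  0.0217] open 1.002 F [-0.8 -0.7  0.5] q [ 0.1   0.94 -0.21  2.02  0.63  0.25 -1.13]
{"dx": -0.0067, "dy": 0.0013, "dz": 0.0068, "yaw": 0.004} [ 0.51  -0.033  0.006]
[ 0.51200903 -0.02648406  0.01284946] 20.55
clk 20.6 pos [ 0.5115 -0.0273  0.0128] th 62.2 tilt [-0.0149  0.0211] open 0.997 F [0.2 0.1 0.6] q [ 0.1   0.94 -0.21  2.02  0.63  0.25 -1.13]
```

View pics/w9.png

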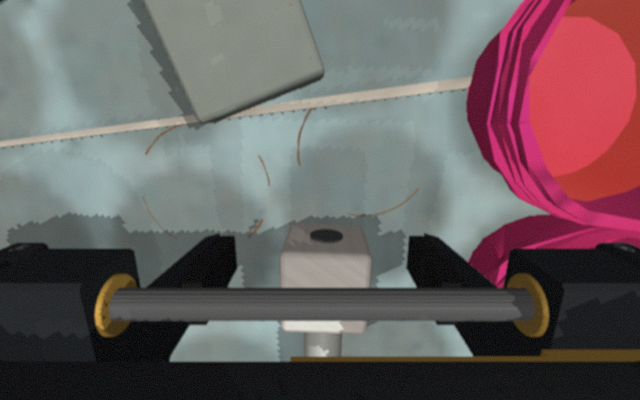

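The head at (325,270) is between the fingers. I'll adjust and grip.

Emit:
{"fn": "play_rows", "kwargs": {
  "targets": [
    {"dx":-0.006,"dy":0.001,"dz":0.004,"yaw":0,"jaw":0},
    {"dx":0,"dy":0,"dz":0.003,"yaw":0,"jaw":0.6},
    {"dx":0,"dy":0,"dz":0,"yaw":0,"jaw":1},
    {"dx":0,"dy":0,"dz":0,"yaw":0,"jaw":1},
    {"dx":0,"dy":0,"dz":0,"yaw":0,"jaw":1}
  ],
  "squeeze": 60
}}

```text
clock: 21.1
tool_pos: [0.5073, -0.0367, 0.0046]
eef_rot: [0.857, 0.515, -0.003, -0.012]
contact_force: [-1.4, 0.5, -0.2]
opening: 0.66
```

Emit:
{"fn": "play_rows", "kwargs": {
  "targets": [
    {"dx":0,"dy":0,"dz":0,"yaw":0,"jaw":1},
    {"dx":0,"dy":0,"dz":0,"yaw":0,"jaw":1},
    {"dx":0,"dy":0,"dz":0,"yaw":0,"jaw":1},
    {"dx":0,"dy":0,"dz":0,"yaw":0,"jaw":1},
    {"dx":0,"dy":0,"dz":0,"yaw":0,"jaw":1}
  ]
}}

```text
clock: 21.6
tool_pos: [0.5074, -0.0371, 0.0047]
eef_rot: [0.857, 0.515, -0.003, -0.012]
contact_force: [-0.0, -0.1, -0.6]
opening: 0.447
```

```bash
python3 plan.py
```

```text
clk 21.6 pos [ 0.5074 -0.0371  0.0047] th 61.94 tilt [-0.0181  0.0177] open 0.447 F [-0.  -0.1 -0.6] q [ 0.11  0.96 -0.19  2.03  0.65  0.23 -1.13]
```

Emit:
{"fn": "play_rows", "kwargs": {
  "targets": [
    {"dx":0,"dy":0,"dz":-0.015,"yaw":0,"jaw":1},
    {"dx":0,"dy":0,"dz":-0.03,"yaw":0,"jaw":1},
    {"dx":0,"dy":0,"dz":-0.035,"yaw":0,"jaw":1},
    {"dx":0,"dy":0,"dz":-0.02,"yaw":0,"jaw":1},
    {"dx":0,"dy":0,"dz":0,"yaw":0,"jaw":1}
  ]
}}

```text
clock: 22.1
tool_pos: [0.5073, -0.0381, 0.1056]
eef_rot: [0.857, 0.516, -0.006, -0.014]
contact_force: [1.1, -0.0, -3.9]
opening: 0.445
```

```bash
python3 look.py w10
python3 - <<'E'
from plant import r
from h import *
d=r.snapshot("scene");cv2.imwrite("pics/s10.png",cv2.resize(d["frame"][150:290,240:460,::-1],None,fx=3.6,fy=3.6))
np.savez("s10.npz",W=cloud(d),frame=d["frame"])
E
python3 plan.py
```

```text
[ 0.50725064 -0.03812164  0.10560421] 22.1
clk 22.2 pos [ 0.5058 -0.0383  0.1035] th 62.08 tilt [-0.0279  0.0179] open 0.451 F [-0.9  0.5 -4.1] q [ 0.22  0.79 -0.37  2.    0.55  0.48 -1.04]
```

View pics/w10.png

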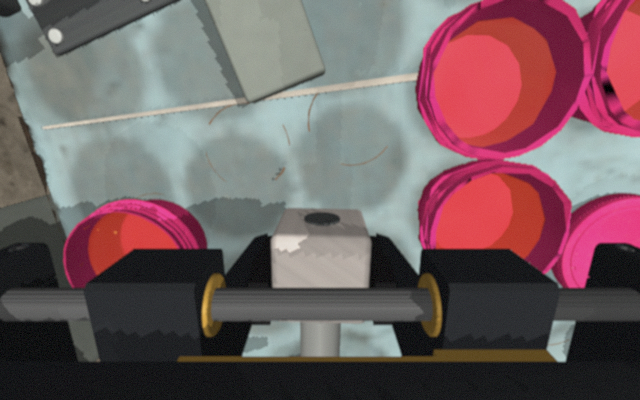

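View pics/s10.png

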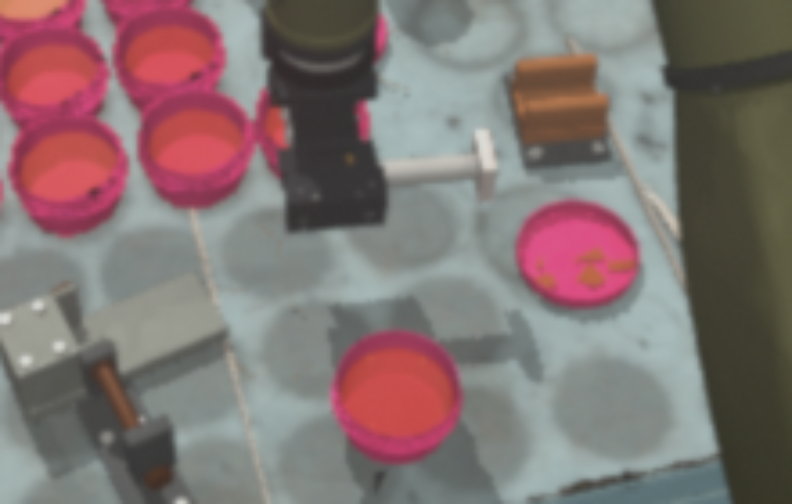

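Run:
```python
from h import *
W=np.load("s10.npz")["W"]
q=W[190:206,348:372].reshape(-1,3);q=q[(q[:,2]>.085)&(q[:,2]<.16)]
# axis fit by SVD on upper ridge
for a in np.arange(-.13,-.05,.01):
    k=q[(q[:,1]>a)&(q[:,1]<a+.01)]
    if len(k)>3: t=k[k[:,2]>k[:,2].max()-.004];print(round(a,2),len(k),t.mean(0).round(4))
f=W[182:206,369:380].reshape(-1,3);f=f[f[:,2]>.07];print("flange",f.max(0),f[f[:,2]>f[:,2].max()-.006].mean(0))
```

```text
-0.13 32 [ 0.4564 -0.125   0.1301]
-0.12 32 [ 0.4621 -0.1164  0.1298]
-0.11 30 [ 0.4663 -0.1062  0.1319]
-0.1 31 [ 0.4747 -0.0951  0.1297]
-0.09 27 [ 0.4759 -0.0865  0.1281]
flange [ 0.46486061 -0.12861755  0.14270861] [ 0.44502557 -0.14653422  0.13975525]
```

```bash
python3 plan.py 0.546 -0.234 0.11 61.8 5
```

```text
clk 22.2 pos [ 0.5058 -0.0383  0.1035] th 62.08 tilt [-0.0279  0.0179] open 0.451 F [-0.9  0.5 -4.1] q [ 0.22  0.79 -0.37  2.    0.55  0.48 -1.04]
{"dx": -0.0308, "dy": 0.0254, "dz": -0.0013, "yaw": 0.001} [ 0.514 -0.077  0.105]
{"dx": -0.0308, "dy": 0.0255, "dz": -0.0013, "yaw": 0.001} [ 0.522 -0.117  0.106]
{"dx": -0.0308, "dy": 0.0255, "dz": -0.0013, "yaw": 0.001} [ 0.53  -0.156  0.107]
{"dx": -0.0308, "dy": 0.0255, "dz": -0.0013, "yaw": 0.001} [ 0.538 -0.195  0.109]
{"dx": -0.0307, "dy": 0.0256, "dz": -0.0013, "yaw": 0.001} [ 0.546 -0.234  0.11 ]
```

Emit:
{"fn": "play_rows", "kwargs": {
  "targets": [
    {"dx":-0.015,"dy":0.012,"dz":-0.002,"yaw":0,"jaw":1},
    {"dx":-0.022,"dy":0.018,"dz":-0.002,"yaw":0,"jaw":1},
    {"dx":-0.024,"dy":0.02,"dz":-0.002,"yaw":0,"jaw":1},
    {"dx":-0.024,"dy":0.02,"dz":0,"yaw":0,"jaw":1},
    {"dx":-0.024,"dy":0.02,"dz":0,"yaw":0,"jaw":1}
  ]
}}

```text
clock: 22.7
tool_pos: [0.5308, -0.1726, 0.0972]
eef_rot: [0.853, 0.522, -0.012, -0.021]
contact_force: [0.6, 0.4, -2.9]
opening: 0.445
```

```bash
python3 plan.py 0.546 -0.234 0.11 61.8 2
```

```text
clk 22.7 pos [ 0.5308 -0.1726  0.0972] th 62.94 tilt [-0.0427  0.0239] open 0.445 F [ 0.6  0.4 -2.9] q [ 0.5   0.86 -0.44  1.83  0.55  0.63 -0.75]
{"dx": -0.0239, "dy": 0.0207, "dz": -0.0064, "yaw": 0.01} [ 0.538 -0.203  0.104]
{"dx": -0.0236, "dy": 0.021, "dz": -0.0064, "yaw": 0.01} [ 0.546 -0.234  0.11 ]
```

Emit:
{"fn": "play_rows", "kwargs": {
  "targets": [
    {"dx":-0.02,"dy":0.018,"dz":-0.006,"yaw":0.01,"jaw":1},
    {"dx":-0.014,"dy":0.012,"dz":-0.004,"yaw":0.01,"jaw":1},
    {"dx":-0.004,"dy":0.004,"dz":0,"yaw":0,"jaw":1},
    {"dx":0,"dy":0,"dz":0,"yaw":0,"jaw":1},
    {"dx":0,"dy":0,"dz":0,"yaw":0,"jaw":1}
  ]
}}

```text
clock: 23.2
tool_pos: [0.5379, -0.2278, 0.095]
eef_rot: [0.859, 0.51, -0.019, -0.026]
contact_force: [-0.5, 0.6, -3.8]
opening: 0.446
```

```bash
python3 plan.py 0.546 -0.234 0.07 61.8 1; python3 look.py w11
python3 - <<'E'
from plant import r
from h import *
for n,(a,b,c,e) in dict(scene=(330,110,470,230),top=(370,150,470,250)).items():
    d=r.snapshot(n);cv2.imwrite(f"pics/{n}11.png",cv2.resize(d["frame"][b:e,a:c,::-1],None,fx=5,fy=5,interpolation=cv2.INTER_CUBIC))
    np.savez(n+"11.npz",W=cloud(d),frame=d["frame"])
E
```

```text
clk 23.2 pos [ 0.5379 -0.2278  0.095 ] th 61.43 tilt [-0.0586  0.0252] open 0.446 F [-0.5  0.6 -3.8] q [ 0.58  0.89 -0.46  1.73  0.54  0.72 -0.66]
{"dx": -0.0015, "dy": 0.0101, "dz": 0.025, "yaw": -0.006} [ 0.546 -0.234  0.07 ]
[ 0.5378785  -0.22781833  0.09504482] 23.2
```

View pics/scene11.png

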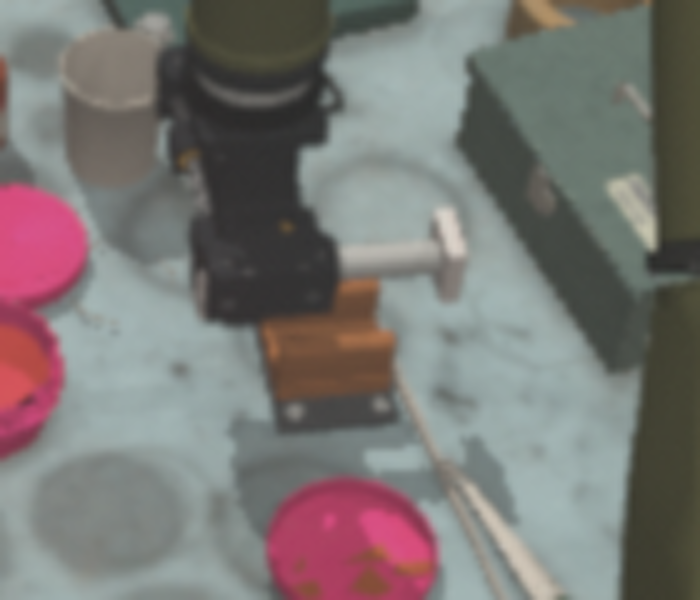

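View pics/top11.png

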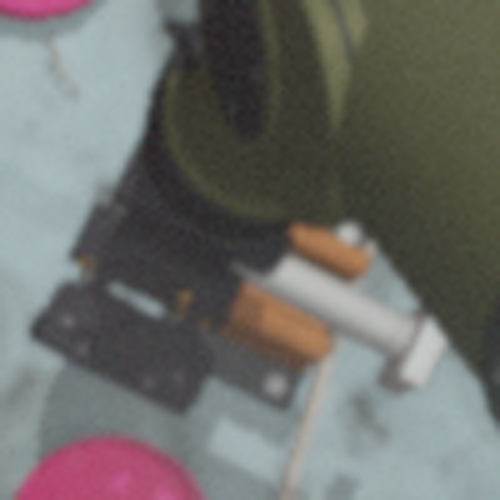

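View pics/w11.png

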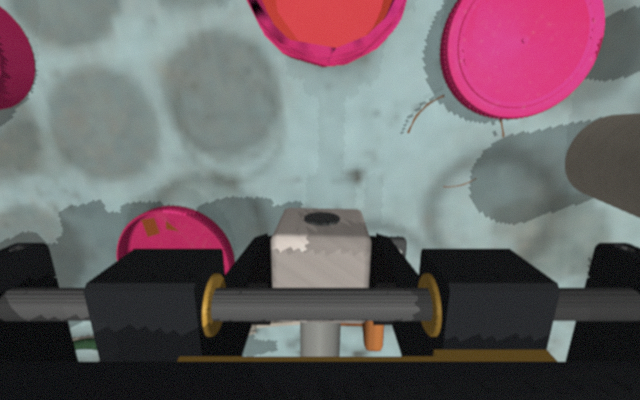

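```bash
cat > rel.py <<'E'
from h import *
import sys
a=np.radians(-28.2);X=np.array([np.cos(a),np.sin(a)]);Y=np.array([-np.sin(a),np.cos(a)]);c=np.array([.516,-.2918])
for n in ["top","scene"]:
    W=np.load(f"{n}{sys.argv[1]}.npz")["W"].reshape(-1,3);W=W[~np.isnan(W[:,0])]
    L=np.c_[(W[:,:2]-c)@X,(W[:,:2]-c)@Y,W[:,2]]
    k=L[(abs(L[:,0])<.05)&(abs(L[:,1])<.04)&(L[:,2]>.044)&(L[:,2]<.058)]
    for s in (-1,1):
        t=k[k[:,0]*s>.01]
        if len(t)>5: print(n,"cheek",s,len(t),"x pct",np.percentile(t[:,0],[3,50,97]).round(4),"y",np.percentile(t[:,1],[2,98]).round(4),"z",np.median(t[:,2]).round(4))
    zlo=float(sys.argv[2]);zhi=float(sys.argv[3])
    st=L[(abs(L[:,0])<.04)&(L[:,1]<-.005)&(L[:,1]>-.1)&(L[:,2]>zlo)&(L[:,2]<zhi)]
    for y in np.arange(-.1,0,.01):
        t=st[(st[:,1]>=y)&(st[:,1]<y+.01)]
        if len(t)>4: print(n,round(y,3),len(t),"x",np.percentile(t[:,0],[3,50,97]).round(4),"zmax",np.percentile(t[:,2],95).round(4))
E
python3 rel.py 11 .085 .15
```

```text
top cheek -1 128 x pct [-0.0278 -0.0218 -0.0138] y [-0.0313  0.0135] z 0.0503
top cheek 1 93 x pct [0.0159 0.0215 0.0286] y [-0.033   0.0046] z 0.0499
top -0.06 82 x [-0.0335 -0.0222 -0.0019] zmax 0.1337
top -0.05 77 x [-0.0316 -0.0191 -0.0017] zmax 0.1307
top -0.04 44 x [-0.0229 -0.0148 -0.004 ] zmax 0.1225
top -0.03 44 x [-0.0225 -0.0143 -0.0039] zmax 0.1225
top -0.02 44 x [-0.0224 -0.0146 -0.0041] zmax 0.1229
top -0.01 21 x [-0.0215 -0.0145 -0.0042] zmax 0.1229
scene cheek -1 116 x pct [-0.0299 -0.0243 -0.0156] y [-0.0326  0.0329] z 0.0503
scene cheek 1 29 x pct [0.0141 0.0187 0.0232] y [-0.0325 -0.0081] z 0.0508
scene -0.07 19 x [-0.0338 -0.03   -0.0004] zmax 0.1326
scene -0.06 85 x [-0.0352 -0.0234  0.0047] zmax 0.1338
scene -0.05 25 x [-0.0249 -0.019  -0.0093] zmax 0.1226
scene -0.04 24 x [-0.0243 -0.0181 -0.0046] zmax 0.1233
scene -0.03 22 x [-0.0253 -0.0185 -0.0077] zmax 0.1224
scene -0.02 27 x [-0.0256 -0.0196 -0.0095] zmax 0.123
scene -0.01 11 x [-0.0231 -0.0188 -0.0106] zmax 0.1228
```

Emit:
{"fn": "play_rows", "kwargs": {
  "targets": [
    {"dx":0,"dy":0.008,"dz":0,"yaw":0,"jaw":1},
    {"dx":0,"dy":0.007,"dz":0.01,"yaw":0,"jaw":1},
    {"dx":0,"dy":0.001,"dz":0.015,"yaw":0,"jaw":1},
    {"dx":0,"dy":0,"dz":0.008,"yaw":0,"jaw":1},
    {"dx":0,"dy":0,"dz":0,"yaw":0,"jaw":1}
  ]
}}

```text
clock: 23.85
tool_pos: [0.5524, -0.2323, 0.0589]
eef_rot: [0.858, 0.513, -0.018, -0.026]
contact_force: [-1.2, -0.6, -3.9]
opening: 0.45
```

```bash
cat > snap.py <<'E'
from plant import r
from h import *
import sys
k=sys.argv[1]
for n,(a,b,c,e) in dict(scene=(330,110,470,230),top=(370,150,470,250)).items():
    d=r.snapshot(n);cv2.imwrite(f"pics/{n}{k}.png",cv2.resize(d["frame"][b:e,a:c,::-1],None,fx=5,fy=5,interpolation=cv2.INTER_CUBIC))
    np.savez(f"{n}{k}.npz",W=cloud(d),frame=d["frame"])
E
python3 plan.py; python3 snap.py 12; python3 rel.py 12 .065 .15; python3 plan.py
```

```text
clk 23.85 pos [ 0.5524 -0.2323  0.0589] th 61.71 tilt [-0.0568  0.0256] open 0.45 F [-1.2 -0.6 -3.9] q [ 0.56  0.96 -0.44  1.69  0.56  0.68 -0.67]
top cheek -1 153 x pct [-0.028  -0.022  -0.0143] y [-0.0313  0.0226] z 0.0504
top cheek 1 87 x pct [0.0187 0.0235 0.0289] y [-0.0323  0.0109] z 0.0505
top -0.06 67 x [-0.0181 -0.0051  0.0135] zmax 0.0973
top -0.05 80 x [-0.0163 -0.0006  0.0171] zmax 0.095
top -0.04 39 x [-0.0073  0.001   0.0105] zmax 0.0861
top -0.03 41 x [-0.0074  0.0003  0.011 ] zmax 0.0872
top -0.02 38 x [-0.0073  0.0004  0.0104] zmax 0.0847
top -0.01 23 x [-0.0067  0.0011  0.0106] zmax 0.0858
scene cheek -1 111 x pct [-0.0296 -0.0241 -0.0144] y [-0.0317  0.0325] z 0.0508
scene -0.07 5 x [-0.0166 -0.0154  0.0193] zmax 0.0951
scene -0.06 60 x [-0.021  -0.0107  0.0211] zmax 0.0974
scene -0.05 42 x [-0.0165 -0.006   0.0152] zmax 0.094
scene -0.04 22 x [-0.0091 -0.0033  0.0051] zmax 0.0877
scene -0.03 25 x [-0.0085 -0.0035  0.0065] zmax 0.0857
scene -0.02 21 x [-0.0109 -0.0049  0.0093] zmax 0.0867
scene -0.01 13 x [-0.0077 -0.0036  0.0047] zmax 0.0866
clk 23.95 pos [ 0.5529 -0.2324  0.06  ] th 61.7 tilt [-0.0555  0.0253] open 0.451 F [-0.4  0.5 -3.7] q [ 0.56  0.96 -0.44  1.69  0.56  0.68 -0.67]
```

Emit:
{"fn": "play_rows", "kwargs": {
  "targets": [
    {"dx":-0.002,"dy":0,"dz":0.012,"yaw":0,"jaw":1},
    {"dx":0,"dy":0,"dz":0.012,"yaw":0,"jaw":1},
    {"dx":0,"dy":0,"dz":0.008,"yaw":0,"jaw":1},
    {"dx":0,"dy":0,"dz":0.003,"yaw":0,"jaw":1},
    {"dx":0,"dy":0,"dz":0,"yaw":0,"jaw":1}
  ]
}}

```text
clock: 24.45
tool_pos: [0.5497, -0.2336, 0.0223]
eef_rot: [0.858, 0.512, -0.017, -0.025]
contact_force: [-0.2, -0.3, -1.7]
opening: 0.448
```

```bash
python3 plan.py; python3 snap.py 13; python3 rel.py 13 .036 .15|grep top; python3 plan.py
```

```text
clk 24.45 pos [ 0.5497 -0.2336  0.0223] th 61.69 tilt [-0.0551  0.025 ] open 0.448 F [-0.2 -0.3 -1.7] q [ 0.55  1.01 -0.4   1.71  0.6   0.61 -0.7 ]
top cheek -1 158 x pct [-0.0281 -0.0219 -0.0146] y [-0.0315  0.0238] z 0.0504
top cheek 1 125 x pct [0.016  0.0212 0.0282] y [-0.0324  0.0162] z 0.0499
top -0.07 6 x [-0.0092  0.003   0.0131] zmax 0.0583
top -0.06 86 x [-0.0195 -0.0023  0.0168] zmax 0.0612
top -0.05 55 x [-0.0175 -0.0022  0.011 ] zmax 0.0553
top -0.04 52 x [-0.0252 -0.0018  0.0247] zmax 0.0506
top -0.03 97 x [-0.0278 -0.0011  0.0273] zmax 0.0531
top -0.02 96 x [-0.028  -0.0011  0.0275] zmax 0.0533
top -0.01 48 x [-0.0276 -0.0019  0.0268] zmax 0.0537
clk 24.55 pos [ 0.5501 -0.2337  0.0229] th 61.68 tilt [-0.0542  0.0248] open 0.448 F [ 0.3  0.2 -3.9] q [ 0.55  1.01 -0.4   1.71  0.6   0.61 -0.7 ]
```

View pics/top13.png

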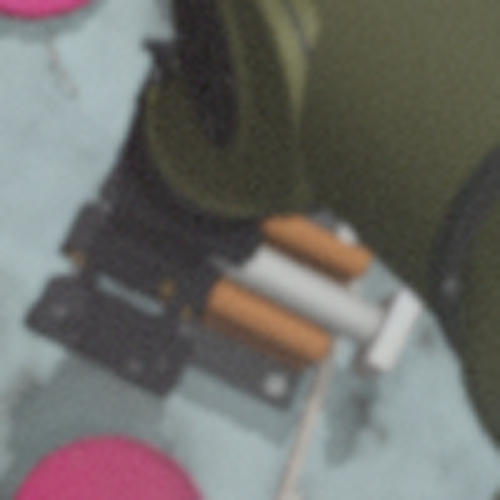

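The stem at (310,290) lies between the cheeks, about 5 mm above the slot floor. Lowering until the weight comes off.

Emit:
{"fn": "play_rows", "kwargs": {
  "targets": [
    {"dx":0,"dy":0.001,"dz":0.003,"yaw":0,"jaw":1},
    {"dx":0,"dy":0,"dz":0.003,"yaw":0,"jaw":1},
    {"dx":0,"dy":0,"dz":0.002,"yaw":0,"jaw":1},
    {"dx":0,"dy":0,"dz":0.001,"yaw":0,"jaw":1},
    {"dx":0,"dy":0,"dz":0,"yaw":0,"jaw":1}
  ]
}}

```text
clock: 25.05
tool_pos: [0.5518, -0.2343, 0.0185]
eef_rot: [0.859, 0.512, -0.017, -0.023]
contact_force: [0.2, -0.5, -3.0]
opening: 0.447
```

```bash
python3 plan.py
```

```text
clk 25.05 pos [ 0.5518 -0.2343  0.0185] th 61.63 tilt [-0.0519  0.0218] open 0.447 F [ 0.2 -0.5 -3. ] q [ 0.54  1.01 -0.4   1.7   0.6   0.61 -0.7 ]
```

Emit:
{"fn": "play_rows", "kwargs": {
  "targets": [
    {"dx":0,"dy":0,"dz":0.003,"yaw":0,"jaw":1},
    {"dx":0,"dy":0,"dz":0.002,"yaw":0,"jaw":1},
    {"dx":0,"dy":0,"dz":0.002,"yaw":0,"jaw":1},
    {"dx":0,"dy":0,"dz":0,"yaw":0,"jaw":1},
    {"dx":0,"dy":0,"dz":0,"yaw":0,"jaw":1}
  ]
}}

```text
clock: 25.55
tool_pos: [0.5522, -0.2344, 0.0178]
eef_rot: [0.859, 0.512, -0.017, -0.021]
contact_force: [0.4, 0.0, -3.2]
opening: 0.446
```

```bash
python3 plan.py;  python3 snap.py 14; python3 rel.py 14 .036 .15|grep top
```

```text
clk 25.55 pos [ 0.5522 -0.2344  0.0178] th 61.57 tilt [-0.0508  0.0178] open 0.446 F [ 0.4  0.  -3.2] q [ 0.54  1.01 -0.39  1.71  0.6   0.6  -0.71]
top cheek -1 167 x pct [-0.028  -0.0219 -0.0143] y [-0.0313  0.0263] z 0.05
top cheek 1 126 x pct [0.0158 0.0211 0.0285] y [-0.0315  0.0167] z 0.0506
top -0.06 66 x [-0.0169 -0.0018  0.0151] zmax 0.0582
top -0.05 62 x [-0.0163  0.0006  0.0165] zmax 0.0558
top -0.04 53 x [-0.025   0.0007  0.0245] zmax 0.0507
top -0.03 95 x [-0.0281  0.0009  0.0268] zmax 0.0529
top -0.02 95 x [-0.028   0.      0.0272] zmax 0.053
top -0.01 47 x [-0.0273  0.0032  0.0271] zmax 0.0539
```

```bash
cat > stem.py <<'E'
from h import *
import sys
a=np.radians(-28.2);X=np.array([np.cos(a),np.sin(a)]);Y=np.array([-np.sin(a),np.cos(a)]);c=np.array([.516,-.2918])
for n in ["top","scene"]:
  for k in sys.argv[1:]:
    W=np.load(f"{n}{k}.npz")["W"].reshape(-1,3);W=W[~np.isnan(W[:,0])]
    L=np.c_[(W[:,:2]-c)@X,(W[:,:2]-c)@Y,W[:,2]]
    for y in np.arange(-.07,.035,.01):
        t=L[(abs(L[:,0])<.009)&(L[:,1]>=y)&(L[:,1]<y+.01)&(L[:,2]>.03)&(L[:,2]<.1)]
        if len(t)>4: print(n,k,round(y,3),len(t),"zmax",np.percentile(t[:,2],90).round(4),"xmean top",t[t[:,2]>np.percentile(t[:,2],70)][:,0].mean().round(4))
E
python3 stem.py 13 14
```

```text
top 13 -0.06 36 zmax 0.0592 xmean top -0.0001
top 13 -0.05 40 zmax 0.0523 xmean top -0.001
top 13 -0.04 32 zmax 0.049 xmean top 0.0005
top 13 -0.03 36 zmax 0.0496 xmean top -0.0013
top 13 -0.02 37 zmax 0.0486 xmean top -0.0008
top 13 -0.01 29 zmax 0.0481 xmean top 0.0006
top 13 0.0 36 zmax 0.0488 xmean top -0.0001
top 13 0.01 23 zmax 0.0479 xmean top -0.0002
top 13 0.02 7 zmax 0.0478 xmean top -0.0064
top 14 -0.06 34 zmax 0.0577 xmean top -0.0004
top 14 -0.05 40 zmax 0.0533 xmean top -0.0006
top 14 -0.04 33 zmax 0.0449 xmean top 0.0031
top 14 -0.03 32 zmax 0.0452 xmean top 0.0035
top 14 -0.02 34 zmax 0.0459 xmean top 0.0028
top 14 -0.01 30 zmax 0.0451 xmean top 0.0041
top 14 0.0 32 zmax 0.045 xmean top 0.0023
top 14 0.01 25 zmax 0.0445 xmean top 0.0023
scene 13 -0.07 5 zmax 0.0557 xmean top 0.0053
scene 13 -0.06 20 zmax 0.061 xmean top -0.0031
scene 13 -0.05 21 zmax 0.0495 xmean top -0.0
scene 13 -0.04 14 zmax 0.0496 xmean top -0.0014
scene 13 -0.03 16 zmax 0.0505 xmean top -0.0022
scene 13 -0.02 16 zmax 0.0508 xmean top -0.0022
scene 13 -0.01 15 zmax 0.0489 xmean top 0.0008
scene 13 0.0 10 zmax 0.0492 xmean top -0.0023
scene 14 -0.06 20 zmax 0.0592 xmean top -0.0028
scene 14 -0.05 24 zmax 0.0481 xmean top 0.002
scene 14 -0.04 14 zmax 0.0473 xmean top 0.001
scene 14 -0.03 14 zmax 0.0445 xmean top 0.0031
scene 14 -0.02 15 zmax 0.0456 xmean top 0.0021
scene 14 -0.01 14 zmax 0.045 xmean top 0.0015
scene 14 0.0 12 zmax 0.0474 xmean top 0.001
```

Emit:
{"fn": "play_rows", "kwargs": {
  "targets": [
    {"dx":0,"dy":-0.002,"dz":0.003,"yaw":0,"jaw":1},
    {"dx":0,"dy":-0.001,"dz":0.003,"yaw":0,"jaw":1},
    {"dx":0,"dy":0,"dz":0.003,"yaw":0,"jaw":1},
    {"dx":0,"dy":0,"dz":0,"yaw":0,"jaw":1},
    {"dx":0,"dy":0,"dz":0,"yaw":0,"jaw":1}
  ]
}}

```text
clock: 26.15
tool_pos: [0.5524, -0.2338, 0.015]
eef_rot: [0.859, 0.511, -0.016, -0.017]
contact_force: [-0.9, -0.5, -0.3]
opening: 0.45
```

```bash
python3 plan.py;  python3 snap.py 15; python3 stem.py 15
```

```text
clk 26.15 pos [ 0.5524 -0.2338  0.015 ] th 61.5 tilt [-0.045  0.013] open 0.45 F [-0.9 -0.5 -0.3] q [ 0.53  1.01 -0.38  1.71  0.61  0.58 -0.72]
top 15 -0.06 24 zmax 0.0619 xmean top -0.0007
top 15 -0.05 41 zmax 0.0612 xmean top -0.0009
top 15 -0.04 32 zmax 0.0498 xmean top 0.001
top 15 -0.03 31 zmax 0.0494 xmean top 0.0029
top 15 -0.02 33 zmax 0.0498 xmean top 0.0042
top 15 -0.01 32 zmax 0.0484 xmean top 0.0035
top 15 0.0 30 zmax 0.0466 xmean top 0.0033
top 15 0.01 29 zmax 0.0457 xmean top 0.0012
scene 15 -0.06 15 zmax 0.0635 xmean top 0.0007
scene 15 -0.05 27 zmax 0.06 xmean top 0.0006
scene 15 -0.04 16 zmax 0.0509 xmean top 0.0024
scene 15 -0.03 16 zmax 0.0507 xmean top 0.0021
scene 15 -0.02 21 zmax 0.0504 xmean top 0.0
scene 15 -0.01 18 zmax 0.0483 xmean top 0.0039
scene 15 0.0 15 zmax 0.0497 xmean top -0.0006
```

```bash
cat > fl.py <<'E'
from h import *
import sys
a=np.radians(-28.2);X=np.array([np.cos(a),np.sin(a)]);Y=np.array([-np.sin(a),np.cos(a)]);c=np.array([.516,-.2918])
for n in ["top","scene"]:
  for k in sys.argv[1:]:
    W=np.load(f"{n}{k}.npz")["W"].reshape(-1,3);W=W[~np.isnan(W[:,0])]
    L=np.c_[(W[:,:2]-c)@X,(W[:,:2]-c)@Y,W[:,2]]
    t=L[(abs(L[:,0])<.022)&(L[:,1]>-.09)&(L[:,1]<-.035)&(L[:,2]>.03)&(L[:,2]<.1)]
    t=t[t[:,2]>np.percentile(t[:,2],97)-.006]
    s=L[(abs(L[:,1])<.045)&(abs(L[:,0])<.03)&(L[:,2]>.047)&(L[:,2]<.054)&(abs(L[:,0])>.016)]
    print(n,k,"flange y",np.percentile(t[:,1],[1,50,99]).round(4),"x",np.percentile(t[:,0],[1,99]).round(4),"saddle ymin",np.percentile(s[:,1],1).round(4))
E
python3 fl.py 13 14 15
```

```text
top 13 flange y [-0.0608 -0.0549 -0.0493] x [-0.019  0.017] saddle ymin -0.0321
top 14 flange y [-0.0599 -0.0535 -0.0482] x [-0.017   0.0161] saddle ymin -0.0328
top 15 flange y [-0.0576 -0.0514 -0.0456] x [-0.0162  0.0123] saddle ymin -0.0322
scene 13 flange y [-0.0628 -0.0568 -0.0507] x [-0.0206  0.0189] saddle ymin -0.0347
scene 14 flange y [-0.0618 -0.0554 -0.0501] x [-0.0189  0.0201] saddle ymin -0.0338
scene 15 flange y [-0.0601 -0.0534 -0.0478] x [-0.0173  0.0209] saddle ymin -0.0331
```

Emit:
{"fn": "play_rows", "kwargs": {
  "targets": [
    {"dx":0,"dy":0,"dz":-0.005,"yaw":0,"jaw":1},
    {"dx":-0.006,"dy":-0.001,"dz":0,"yaw":0,"jaw":1},
    {"dx":-0.004,"dy":0,"dz":0,"yaw":0,"jaw":1},
    {"dx":0,"dy":0,"dz":0,"yaw":0,"jaw":1},
    {"dx":0,"dy":0,"dz":0,"yaw":0,"jaw":1}
  ]
}}

```text
clock: 26.75
tool_pos: [0.546, -0.2433, 0.0177]
eef_rot: [0.859, 0.511, -0.016, -0.018]
contact_force: [-0.4, 0.8, -3.8]
opening: 0.451
```

```bash
python3 plan.py;  python3 snap.py 16; python3 stem.py 16|grep top; python3 fl.py 16
```

```text
clk 26.75 pos [ 0.546  -0.2433  0.0177] th 61.47 tilt [-0.0461  0.0145] open 0.451 F [-0.4  0.8 -3.8] q [ 0.55  1.01 -0.38  1.72  0.61  0.59 -0.7 ]
top 16 -0.07 33 zmax 0.0662 xmean top -0.0004
top 16 -0.06 42 zmax 0.0614 xmean top 0.001
top 16 -0.05 33 zmax 0.0533 xmean top 0.0003
top 16 -0.04 34 zmax 0.0514 xmean top 0.0007
top 16 -0.03 35 zmax 0.0517 xmean top 0.0011
top 16 -0.02 34 zmax 0.0503 xmean top 0.0028
top 16 -0.01 34 zmax 0.0487 xmean top 0.0032
top 16 0.0 20 zmax 0.0482 xmean top 0.0026
scene 16 -0.07 23 zmax 0.0666 xmean top 0.0001
scene 16 -0.06 25 zmax 0.0565 xmean top -0.0009
scene 16 -0.05 20 zmax 0.0527 xmean top 0.0008
scene 16 -0.04 19 zmax 0.0532 xmean top -0.0005
scene 16 -0.03 17 zmax 0.0522 xmean top 0.0009
scene 16 -0.02 18 zmax 0.0505 xmean top 0.0005
scene 16 -0.01 16 zmax 0.0514 xmean top -0.0015
top 16 flange y [-0.0696 -0.0629 -0.058 ] x [-0.0172  0.0116] saddle ymin -0.0327
scene 16 flange y [-0.0706 -0.0647 -0.0588] x [-0.0179  0.0204] saddle ymin -0.035
```

Stem mid is about 8 mm toward the flange side, so the centre of mass is well inside the saddle. Releasing.

Emit:
{"fn": "play_rows", "kwargs": {
  "targets": [
    {"dx":0,"dy":0,"dz":0.001,"yaw":0,"jaw":1},
    {"dx":0,"dy":0,"dz":0,"yaw":0,"jaw":0.5},
    {"dx":0,"dy":0,"dz":0,"yaw":0,"jaw":0.3},
    {"dx":0,"dy":0,"dz":0,"yaw":0,"jaw":0.1},
    {"dx":0,"dy":0,"dz":0,"yaw":0,"jaw":0}
  ],
  "squeeze": 20
}}

```text
clock: 27.35
tool_pos: [0.5477, -0.2428, 0.018]
eef_rot: [0.859, 0.511, -0.015, -0.017]
contact_force: [-0.5, 0.1, 0.0]
opening: 0.745
```

Emit:
{"fn": "play_rows", "kwargs": {
  "targets": [
    {"dx":0,"dy":0,"dz":0,"yaw":0,"jaw":0},
    {"dx":0,"dy":0,"dz":0,"yaw":0,"jaw":0},
    {"dx":0,"dy":0,"dz":0,"yaw":0,"jaw":0},
    {"dx":0,"dy":0,"dz":0,"yaw":0,"jaw":0},
    {"dx":0,"dy":0,"dz":0,"yaw":0,"jaw":0}
  ]
}}

```text
clock: 27.85
tool_pos: [0.548, -0.2429, 0.0183]
eef_rot: [0.859, 0.511, -0.015, -0.017]
contact_force: [-0.5, 0.5, 0.1]
opening: 1.0
```

```bash
python3 plan.py;  python3 snap.py 17; python3 stem.py 17; python3 fl.py 17; python3 look.py w17
```

```text
clk 27.85 pos [ 0.548  -0.2429  0.0183] th 61.54 tilt [-0.0425  0.0134] open 1.0 F [-0.5  0.5  0.1] q [ 0.55  1.01 -0.38  1.72  0.61  0.59 -0.7 ]
top 17 -0.07 34 zmax 0.0561 xmean top -0.0014
top 17 -0.06 39 zmax 0.0475 xmean top 0.0016
top 17 -0.05 34 zmax 0.0449 xmean top 0.0025
top 17 -0.04 33 zmax 0.0442 xmean top 0.0021
top 17 -0.03 31 zmax 0.0434 xmean top 0.0026
top 17 -0.02 32 zmax 0.0448 xmean top 0.0027
top 17 -0.01 31 zmax 0.0433 xmean top 0.0028
top 17 0.0 21 zmax 0.0441 xmean top -0.0007
top 17 0.01 6 zmax 0.0393 xmean top -0.0058
scene 17 -0.07 24 zmax 0.0572 xmean top -0.0006
scene 17 -0.06 20 zmax 0.0461 xmean top -0.0
scene 17 -0.05 21 zmax 0.0457 xmean top 0.0008
scene 17 -0.04 11 zmax 0.0448 xmean top 0.0007
scene 17 -0.03 13 zmax 0.0458 xmean top -0.0006
scene 17 -0.02 16 zmax 0.0463 xmean top 0.0002
scene 17 -0.01 12 zmax 0.0463 xmean top 0.0
top 17 flange y [-0.0717 -0.0651 -0.0596] x [-0.0159  0.0145] saddle ymin -0.032
scene 17 flange y [-0.0735 -0.0671 -0.0612] x [-0.0176  0.0177] saddle ymin -0.0338
[ 0.548002   -0.24289376  0.01836671] 27.95
```

View pics/w17.png

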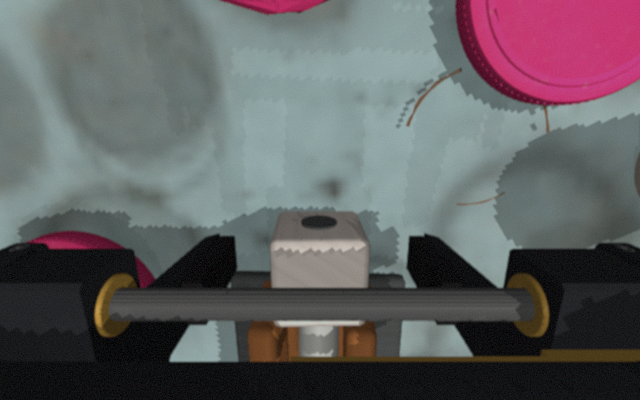

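Emit:
{"fn": "play_rows", "kwargs": {
  "targets": [
    {"dx":0,"dy":0,"dz":-0.015,"yaw":0,"jaw":0},
    {"dx":0,"dy":0,"dz":-0.03,"yaw":0,"jaw":0},
    {"dx":0,"dy":0,"dz":-0.04,"yaw":0,"jaw":0},
    {"dx":0,"dy":0,"dz":-0.04,"yaw":0,"jaw":0},
    {"dx":0,"dy":0,"dz":-0.03,"yaw":0,"jaw":0}
  ]
}}

```text
clock: 28.5
tool_pos: [0.5519, -0.2439, 0.1777]
eef_rot: [0.859, 0.512, -0.018, -0.02]
contact_force: [0.8, -0.1, -0.4]
opening: 1.0
```

Emit:
{"fn": "play_rows", "kwargs": {
  "targets": [
    {"dx":0.03,"dy":0,"dz":-0.02,"yaw":0,"jaw":0},
    {"dx":0.04,"dy":0,"dz":0,"yaw":0,"jaw":0},
    {"dx":0.03,"dy":0,"dz":0,"yaw":0,"jaw":0},
    {"dx":0,"dy":0,"dz":0,"yaw":0,"jaw":0},
    {"dx":0,"dy":0,"dz":0,"yaw":0,"jaw":0}
  ]
}}

```text
clock: 29.0
tool_pos: [0.6051, -0.1558, 0.2098]
eef_rot: [0.86, 0.51, -0.012, -0.015]
contact_force: [0.1, -0.4, -0.2]
opening: 0.998
```

```bash
python3 plan.py;  python3 snap.py 18; python3 stem.py 18; python3 fl.py 18
python3 - <<'E'
from h import *
a=np.radians(-28.2);X=np.array([np.cos(a),np.sin(a)]);Y=np.array([-np.sin(a),np.cos(a)]);c=np.array([.516,-.2918])
for n in ["top","scene"]:
    W=np.load(n+"18.npz")["W"].reshape(-1,3);W=W[~np.isnan(W[:,0])]
    q=W[(W[:,0]>.42)&(W[:,0]<.5)&(W[:,1]>.1)&(W[:,1]<.22)&(W[:,2]>.1)&(W[:,2]<.115)]
    q2=W[(W[:,0]>.36)&(W[:,0]<.45)&(W[:,1]>.1)&(W[:,1]<.22)&(W[:,2]>.1)&(W[:,2]<.115)]
    print(n,"handle",q2.mean(0) if len(q2) else None)
    L=np.c_[(W[:,:2]-c)@X,(W[:,:2]-c)@Y,W[:,2]]
    t=L[(abs(L[:,0])<.025)&(L[:,1]>.036)&(L[:,1]<.1)&(L[:,2]>.049)&(L[:,2]<.06)]
    if len(t): print("head y",np.percentile(t[:,1],[2,98]),"x",np.percentile(t[:,0],[2,98]),np.median(t[:,2]))
    for nm,(x,y) in dict(tub=(.362,-.007),lid_a=(.397,-.213)).items():
        q=W[(np.hypot(W[:,0]-x,W[:,1]-y)<.08)&(W[:,2]>.012)&(W[:,2]<.1)]
        print(nm,np.round(cv2.minEnclosingCircle(q[:,:2].astype(np.float32)*1000)[0],1))
cv2.imwrite("pics/full18.png",np.load("scene18.npz")["frame"][:,:,::-1])
E
```

```text
clk 29.0 pos [ 0.6051 -0.1558  0.2098] th 61.41 tilt [-0.0361  0.0125] open 0.998 F [ 0.1 -0.4 -0.2] q [ 0.46  0.78 -0.53  1.55  0.43  0.97 -0.7 ]
top 18 -0.01 5 zmax 0.0409 xmean top -0.006
top 18 0.0 16 zmax 0.0425 xmean top -0.0016
top 18 0.01 31 zmax 0.0436 xmean top 0.0051
top 18 0.02 32 zmax 0.0436 xmean top 0.0025
top 18 0.03 26 zmax 0.0447 xmean top 0.0026
scene 18 -0.07 24 zmax 0.0543 xmean top 0.0006
scene 18 -0.06 21 zmax 0.0447 xmean top 0.0013
scene 18 -0.05 21 zmax 0.0435 xmean top 0.0004
scene 18 -0.04 13 zmax 0.0452 xmean top 0.0016
scene 18 -0.03 13 zmax 0.0457 xmean top 0.0011
scene 18 -0.02 15 zmax 0.0462 xmean top 0.0007
scene 18 -0.01 16 zmax 0.0462 xmean top -0.0009
scene 18 0.0 13 zmax 0.045 xmean top -0.0007
scene 18 0.01 14 zmax 0.0451 xmean top 0.0024
scene 18 0.02 16 zmax 0.0451 xmean top -0.0002
scene 18 0.03 14 zmax 0.0541 xmean top -0.0006
top handle [0.40595019 0.17452254 0.10496218]
head y [0.04086721 0.07869653] x [-0.01471718  0.02352126] 0.052799580081212105
tub [362.4  -6.5]
lid_a [ 397.5 -212.7]
scene handle [0.40342724 0.17370015 0.10588718]
head
[... 185 characters left out ...]
    t=t[t[:,2]>np.percentile(t[:,2],97)-.006]
               ~~~~~~~~~~~~~^^^^^^^^^^^
    return _quantile_unchecked(
        a, q, axis, out, overwrite_input, method, keepdims, weights)
    return _ureduce(a,
                    func=_quantile_ureduce_func,
    ...<5 lines>...
                    overwrite_input=overwrite_input,
                    method=method)
    r = func(a, **kwargs)
    result = _quantile(arr,
                       quantiles=q,
    ...<2 lines>...
                       out=out,
                       weights=wgt)
    slices_having_nans = np.isnan(arr[-1, ...])
                                  ~~~^^^^^^^^^
IndexError: index -1 is out of bounds for axis 0 with size 0
```

View pics/full18.png

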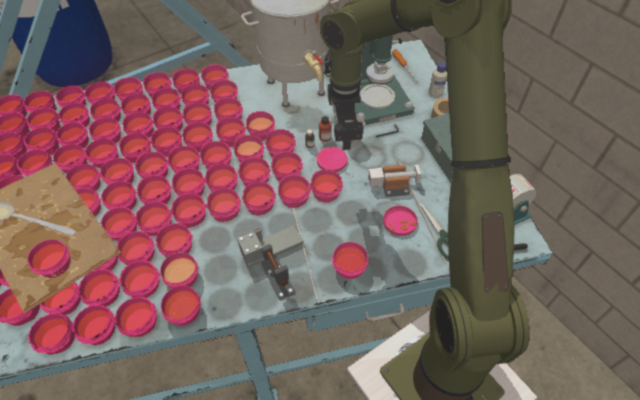

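View pics/scene18.png

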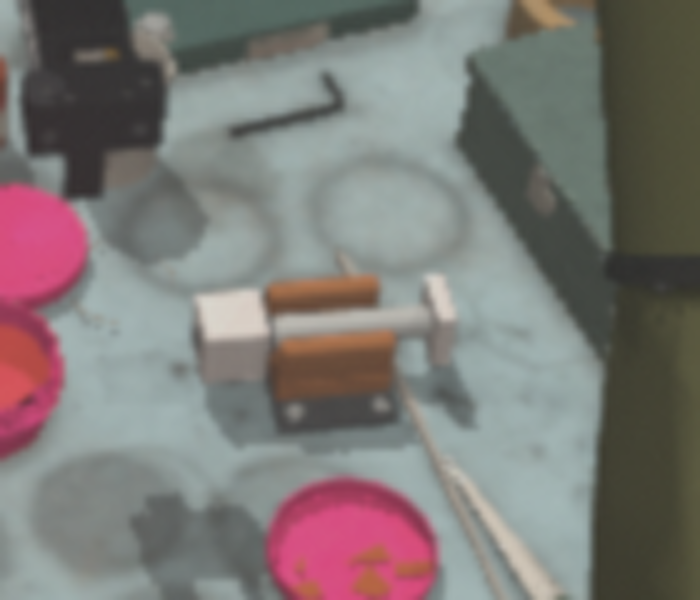

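```bash
python3 -c "
from plant import r
print(r.get_state()['qd'].round(3)); print(r.finish_job())"
```

```text
[ 0.014  0.01   0.019  0.003  0.004  0.001 -0.002]
the job is handed in; nothing more can be done
None
```

I finished every step and handed the job in at about 29 s of the 62 s allowed. The hand-in reports no verdict, so the results below come from my own checks.

- **Bolt:** it stopped dead four times, at about 16, 21, 26 and 31 mm, with pushes back home in between. On the fifth draw it ran free. The last camera check put the handle about 55 mm from its home position.
- **Lay-down on the bench:** I slid the plunger out by its stem, laid it level on the bench (head top at 40 mm) and let go. The force reading then was near zero.
- **Cradle:** I took it again by the head and set it in the slot, head toward the cradle's +y. Its axis is about 35 mm up, about 1 to 3 mm off centre across the slot, and parallel to it within the measuring error.
- **Off centre along the slot:** the stem sits about 11 mm toward the flange end. I chose this so the heavy head would not tip it out, and it is inside the 20 mm limit.
- **Bystanders:** the tub and the lid beside the cradle (lid_a) measured within about 1 mm of where they started. I did not re-measure the cup or the other lid (lid_b). The arm did not work at either one's place.

**Problems on the way:**
- On the second draw the tool tilted outward and one wrist joint came down to its lower limit. I levelled it by pushing against the bolt at home before drawing again.
- The plunger pitched slightly in the grip while I was seating it, and it settled level on release.
- In the last check the flange script crashed because the arm blocked the top camera. I used the head and stem measurements for the final position instead.

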